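# Put the high shelf's spice tray back in order

### The job

The shelf tray has been washed and must be made up again. Lower the bamboo step from the chopping board over the tray's two steel pins until it lies flush on both risers (either way round), and put every piece that is out on the counter or the chopping board into its own drawn outline: the steel dabba in the circle, the tea tin in the long rectangle, the wooden salt box in the large square and the spice grinder in the small square on the tray floor, the cumin jar in the circle and the scoop, bowl on the wide end, on the step. Everything except the scoop stands upright and square with its outline; an outline whose piece is not out stays empty; do not tip the cumin jar over, and leave the other things on the counter where they are.

Things in the scene. Friction and masses are not known exactly. Their poses are not given: they have to be found in the camera images.
- tray: White lacquered tray, fixed, 226 mm along its x (away from the robot) by 360 along its y (to the left). Origin under its centre, on the counter. Floor 12 thick; rim 8 wide, 8 above the floor. Towards its far edge, at x +60, y +-146 mm, two white risers (64 x 28 in plan, tops 52 above the counter), each with an upright steel pin dia 12, 18 tall, upper 6 mm tapered to dia 6.
- seat (a point): Midway between the tops of the two risers, on the plane of their top faces (52 mm above the counter), axes as the tray: where the centre of the step's underside belongs.
- board: Brown chopping board, fixed, 370 x 210 mm, 30 thick; origin under its centre. At the start the step, the grinder and the scoop are on it.
- step: Bamboo step: flat plank, 66 mm along its x, 320 along its y, 12 thick, about 0.22 kg, with two 16 mm through holes on its middle line at y = +-146 mm; origin at the centre of its underside. It fits the pins either way round. Its top shows two outlines (a circle and a scoop shape). Can be gripped across its 66 mm width.
- spot_jar (a point): Centre of the circle (dia 60) on the step's top face, at step y -82 mm.
- spot_scoop (a point): Where the scoop's origin belongs, on the step's top face at step y +36 mm; the scoop's x axis (towards its bowl) points along the step's +y.
- spot_bowl (a point): Centre of the wide end of the scoop outline, on the step's top face at step y +86 mm: where point scoop_bowl belongs.
- spot_dabba (a point): Centre of the circle (dia 80) on the tray floor, at the right end of the front row.
- spot_tin (a point): Centre of the rectangle (96 mm along tray x, 68 along tray y) on the tray floor, second from the right.
- spot_salt (a point): Centre of the large square (70 mm) on the tray floor, third from the right.
- spot_grinder (a point): Centre of the small square (54 mm) on the tray floor, at the left end.
- dabba: Steel dabba: plain round closed tin, dia 68, 56 tall, about 0.3 kg; origin at the centre of its underside. May be absent.
- tin: Tea tin: rectangular metal box, 84 mm along its x, 56 along its y, 80 tall, about 0.28 kg, wire spring clips at both x ends (up to 4 mm proud of the ends and the top); origin at the centre of its underside. May be absent.
- salt: Salt box: square dark wooden box 58 x 58 mm, 62 tall, about 0.24 kg; origin at the centre of its underside. May be absent.
- grinder: Spice grinder: square black and grey plastic body 42 x 42 mm up to 80 mm, round black head dia 38 on top, 108 tall in all, about 0.22 kg; origin at the centre of its underside. May be absent.
- jar: Cumin jar: white ceramic, round, foot dia 48, belly dia 62 at 45 mm, neck dia 44 at 74 mm, cork stopper dia 40, 92 tall in all, about 0.26 kg; origin at the centre of its underside. May be absent.
- scoop: Bamboo scoop lying flat, 160 mm long, about 70 g; x axis along it towards the bowl. Straight bar handle 16 mm wide, 14 tall, from x -80 to +18 mm; open-fronted bowl 50 wide, 24 tall, 62 long, from x +18 to +80 mm. Origin on the underside at the middle of its length (on the handle, a good place to grip). May be absent.
- scoop_bowl (a point): Centre of the scoop's bowl, on its underside, 50 mm from the scoop's origin along its x.
- mortar: Bystander, leave it: grey stone mortar, open bowl, dia 100 x 70 tall, behind the tray; origin at the centre of its underside.
- oil: Bystander, leave it: small closed jar with white screw cap and paper label, dia 54 x 100 tall, right rear; origin at the centre of its underside.
- tumbler: Bystander, leave it: open steel tumbler, dia 70 x 85 tall, left rear; origin at the centre of its underside.
- mug: Bystander, leave it: blue ceramic mug, dia 82 x 90 tall, right front; origin at the centre of its underside.
- katori: Bystander, leave it: shallow open steel bowl, dia 100 x 36 tall, behind the tray; origin at the centre of its underside.
- teabox: Bystander, leave it: cardboard packet 100 x 60 x 50, behind the tray; origin at the centre of its underside.

How it is judged:
By the outcome, as a careful person would: the job done as asked, in the order asked, and still so for the second after the job is handed in, with the robot touching nothing.
Of dabba, tin, salt, grinder, jar, scoop only 4 to 6 are there at a start; the rules pass over those that are not, and their reading is None.
At some moment in a run one of dabba, salt may be knocked a few centimetres aside while the robot is not near it.
It also fails if it takes over 210 s, if anything falls off the work surface, if the arm or the gripper's body presses on something with over 40 N, if the wrist force passes 120 N, or if a joint passes its speed limit or range.

### The arm

A 6-joint arm with a two-finger parallel gripper is mounted at the origin on the work surface. World frame = base frame: x ahead of the robot, y to its left, z up, the work surface at z = 0. Lengths are in m, angles in rad, forces in N, time in s.
With the tool pointing down it reaches from about 0.375 to 0.975 m from the base axis. Payload 3.8 kg.
Tool frame: the origin (TCP) lies on the centre line of the jaws, within the pads' length; the fingertips stand 17 mm ahead of it and the grasp point (between the pads) lies 2 mm behind it; z points along the fingers, y is the line along which they close (so a half turn about z gives the same grasp; the last joint's range is limited). The gripper opens to 88 mm and grips with 3 to 60 N. Pads are 18 mm wide; open, the fingers measure 123 mm over their backs; the gripper's body (75 mm by 187 mm) begins 45 mm behind the grasp point.
Start: joints at [-1.281, 0.264, 1.604, -0, 1.274, -0.037], TCP at [0.217, -0.639, 0.256] pointing down, gripper open.
Joint ranges: [-2.63, 2.63], [-0.94, 2.18], [0.31, 2.57], [-1.31, 4.45], [0, 2.66], [-2.55, 2.55]. Speed limits (rad/s): [2.57, 2.57, 3.14, 3.14, 3.14, 3.14].

### API

Orientations are given as a unit quaternion [w, x, y, z].
In Python, from plant import ctrl gives the robot as it stands.
- The arm moves only by the shell command python3 steer.py 'ROWS' [FORCE]. ROWS is a JSON list that holds a single list of rows (three levels of brackets), with 1 to 12 rows, each of 5 numbers: the opening from 0.0 (shut) to 1.0 (fully open), then dx, dy, dz in m, then a turn about the tool's z in rad; each row is the pose to reach, as a shift and turn from the pose commanded when the command began, along the tool's axes at that moment; what a row does not reach only later rows make up. A row lasts 1/8 s, in which the tool goes at most 0.0625 m and 0.188 rad, less where a joint would pass 70% of its speed; a pose out of reach is approached as far as the arm can. The fingers move at their own pace and stop on an object; FORCE is the grip in N (left out, the last holds). Time passes only in rows, so rows that do not move let the fingers close. It prints the time, the measured TCP pose, the force, the opening and the grip force at its end. Input that does not fit is refused with a message, and nothing moves.
- ctrl.get_state(): the state, without advancing time (a new reading comes with each control period).
- ctrl.read_camera(name): name is "scene" or "top" or "wrist"; returns the picture (420x560x3 uint8, blue, green, red); there is no depth.
- ctrl.camera_params(name): a dict with "vertical_fov" (degrees; the focal length in pixels is half the picture's height over the tangent of half this angle, whatever the lens; pixels are square), "cx", "cy" (the principal point, pixels), "R" (3x3) and "t" (3): a world point X has camera coordinates R X + t; the wrist camera has in their place "hand_eye" (4x4, takes a point from camera to tool coordinates, whose origin is the TCP and whose axes are the flange's). Camera axes: x right, y down, z forward; pixel columns grow to the right and rows downward; lengths in m; the calibration is good to about 2 mm. The wrist camera is an equidistant fisheye: a pixel r from the principal point sees the ray r / f radians off the axis. A picture is of the moment at which its call begins: read the wrist's pose just before it. camera_params takes no time and is no camera call.
- ctrl.finish_job(): hands the job in; it is judged then, once.
The state is a dict: "time": time; "qpos": joint angles; "qd": joint speeds; "effort": joint torques, N m; "eef_pos": TCP position; "tool_rot": TCP orientation; "contact_force": force on the tool from outside, world axes, zero at the start; "wrist_torque": the same for the moment, N m; "finger_gap": opening from 0.0 (shut) to 1.0 (fully open); "grasp_force": force on a finger pad.
Only numpy, scipy, OpenCV 4.12 (cv2) and the standard library are available. Lean on these libraries where they do the work, as an engineer would, in place of code of your own. Each camera call takes 0.05 s, during which the arm holds its last target. There are 200 camera calls.

## Working session

There is one attempt and no reset: what is moved stays moved. The work goes in short steps, Python scripts to look and compute and a shell command to move; the robot and the scene stay as the last step left them, time stands still between calls to the robot, and variables do not carry over. Pictures are saved under pics/ and viewed, at most 14 in all, crops included, and the job is handed in when it is done.

```bash
ls; mkdir -p pics; python3 - <<'E'
from plant import ctrl
import cv2,json
s=ctrl.get_state(); print(s['time'],s['eef_pos'],s['tool_rot'],s['finger_gap'])
for n in("scene","top","wrist"):
    cv2.imwrite(f"pics/{n}0.png",ctrl.read_camera(n)); print(n,ctrl.camera_params(n))
E
```

```text
pics
plant.py
steer.py
0.0 [ 0.21648104 -0.63863987  0.25440943] [-1.08183762e-03  9.86678409e-01  1.62679199e-01 -1.60804854e-04] 0.9994185848012648
scene {'vertical_fov': 50.56193438488749, 'cx': 278.0304028100054, 'cy': 207.68016914549392, 'R': array([[ 0.36510271,  0.93095448,  0.00487578],
       [ 0.75598422, -0.29341806, -0.58514416],
       [-0.54331194,  0.21732373, -0.81091463]]), 't': array([-0.22098999, -0.38859838,  1.46616253])}
top {'vertical_fov': 56.87377186452574, 'cx': 282.4895636394508, 'cy': 208.2032796371091, 'R': array([[-2.35013908e-04, -9.99972630e-01,  7.39487621e-03],
       [-9.98422588e-01, -1.80549895e-04, -5.61453817e-02],
       [ 5.61451802e-02, -7.39640638e-03, -9.98395218e-01]]), 't': array([-0.01354061,  0.54880919,  1.22049968])}
wrist {'vertical_fov': 65.70646984690485, 'cx': 279.19521873989356, 'cy': 209.10792413811885, 'hand_eye': array([[-3.17450205e-04, -9.51783846e-01, -3.06769310e-01,
         7.95939596e-02],
       [ 9.99998983e-01,  1.24417662e-04, -1.42083510e-03,
        -7.55252055e-04],
       [ 1.39049542e-03, -3.06769449e-01,  9.51782839e-01,
        -1.29499420e-01],
       [ 0.00000000e+00,  0.00000000e+00,  0.00000000e+00,
         1.00000000e+00]])}
```
View pics/top0.png

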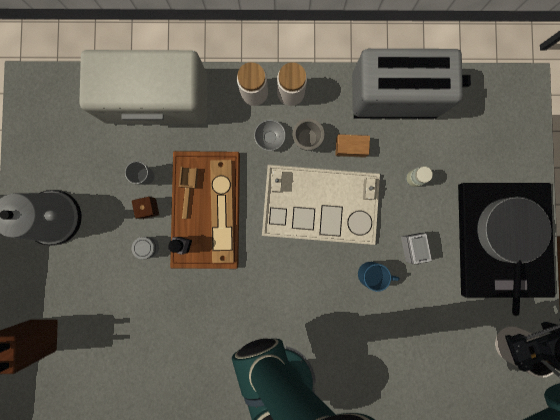

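View pics/scene0.png

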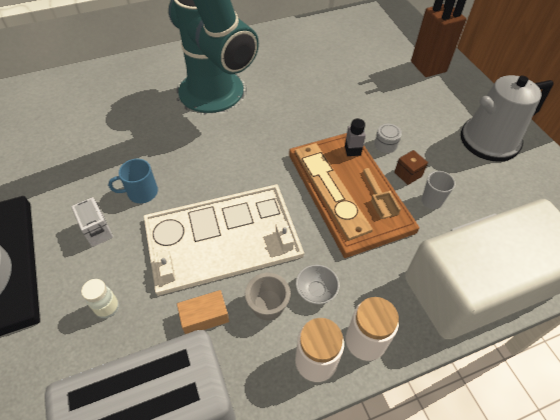

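```bash
cat > h.py <<'E'
import numpy as np, cv2
from scipy.spatial.transform import Rotation as Ro
from plant import ctrl
P={n:ctrl.camera_params(n) for n in("scene","top","wrist")}
def rot(q): return Ro.from_quat([q[1],q[2],q[3],q[0]]).as_matrix()
def shot(n,name=None):
    s=ctrl.get_state(); im=ctrl.read_camera(n)
    if name: cv2.imwrite(f"pics/{name}.png",im); np.savez(f"pics/{name}.npz",p=s['eef_pos'],q=s['tool_rot'])
    return im,(np.array(s['eef_pos']),np.array(s['tool_rot']))
def load(name):
    d=np.load(f"pics/{name}.npz"); return cv2.imread(f"pics/{name}.png"),(d['p'],d['q'])
def rays(n,px,pose=None):
    """origin (3), unit directions (N,3) in world"""
    p=P[n]; px=np.atleast_2d(np.asarray(px,float)); f=210/np.tan(np.radians(p['vertical_fov']/2))
    u=(px-[p['cx'],p['cy']])/f
    if n!='wrist':
        d=np.c_[u,np.ones(len(u))]@p['R']; o=-p['R'].T@p['t']
    else:
        r=np.linalg.norm(u,axis=1,keepdims=True); d=np.c_[u*np.sinc(r/np.pi),np.cos(r)]
        H=p['hand_eye']; R=rot(pose[1]); d=d@(R@H[:3,:3]).T; o=R@H[:3,3]+pose[0]
    return o,d/np.linalg.norm(d,axis=1,keepdims=True)
def plane(n,px,z,pose=None):
    o,d=rays(n,px,pose); return o+d*((z-o[2])/d[:,2])[:,None]
def pix(n,X,pose=None):
    X=np.atleast_2d(X); p=P[n]; f=210/np.tan(np.radians(p['vertical_fov']/2)); c=np.array([p['cx'],p['cy']])
    if n!='wrist': C=X@p['R'].T+p['t']; return C[:,:2]/C[:,2:]*f+c
    H=p['hand_eye']; R=rot(pose[1]); C=((X-pose[0])@R-H[:3,3])@H[:3,:3]
    rr=np.linalg.norm(C[:,:2],axis=1,keepdims=True); return C[:,:2]/rr*np.arctan2(rr,C[:,2:])*f+c
def tri(obs):
    """obs: list of (cam,px,pose): least squares point"""
    A=np.zeros((3,3)); b=np.zeros(3)
    for n,px,po in obs:
        o,d=rays(n,px,po); M=np.eye(3)-np.outer(d[0],d[0]); A+=M; b+=M@o
    X=np.linalg.solve(A,b); return X
def totool(target,yaw=None):
    """shift in tool axes from measured TCP to world target; current yaw of tool y (deg)"""
    s=ctrl.get_state(); R=rot(s['tool_rot']); d=R.T@(np.array(target)-s['eef_pos'])
    y=np.arctan2(R[1,1],R[0,1])
    t=None
    if yaw is not None: t=-((yaw-y+np.pi/2)%np.pi-np.pi/2) # tool z is down: + turn = - world yaw
    print("tool shift",d.round(4),"turn",t,"y-axis yaw",round(y,4),"q6",round(s['qpos'][5],3),"F",np.round(s['contact_force'],1),"t",s['time'])
    return d,t
E
python3 - <<'E'
from h import *
np.set_printoptions(precision=3,suppress=True)
for nm,px,z in [("tray corners",[(268,166),(380,173),(377,244),(263,237)],.02),("dabba",[(143,247)],.056),("salt",[(145,208)],.062),("tin",[(417,248)],.08),("grinder",[(180,244)],.13),("step",[(221,215)],.042),("scoop",[(190,195)],.04),("board",[(173,152),(240,152),(238,269),(171,268)],.03)]:
    print(nm,plane("top",px,z))
E
```

```text
tray corners [[ 0.684  0.033  0.02 ]
 [ 0.661 -0.325  0.02 ]
 [ 0.435 -0.313  0.02 ]
 [ 0.457  0.048  0.02 ]]
dabba [[0.428 0.413 0.056]]
salt [[0.547 0.407 0.062]]
tin [[ 0.425 -0.418  0.08 ]]
grinder [[0.439 0.282 0.13 ]]
step [[0.526 0.178 0.042]]
scoop [[0.589 0.276 0.04 ]]
board [[0.726 0.333 0.03 ]
 [0.727 0.121 0.03 ]
 [0.358 0.125 0.03 ]
 [0.361 0.334 0.03 ]]
```

```bash
python3 - <<'E'
from h import *
totool([.52,-.14,.33],-np.pi/2)
totool([.52,.2,.33],-np.pi/2)
E
```

```text
tool shift [ 0.4475 -0.3751 -0.0746] turn 0.32673388433286177 y-axis yaw -1.2441 q6 -0.037 F [-0.8  0.1 -0.2] t 0.15
tool shift [ 0.5567 -0.6971 -0.0741] turn 0.32673388433286177 y-axis yaw -1.2441 q6 -0.037 F [-0.8  0.1 -0.2] t 0.15
```

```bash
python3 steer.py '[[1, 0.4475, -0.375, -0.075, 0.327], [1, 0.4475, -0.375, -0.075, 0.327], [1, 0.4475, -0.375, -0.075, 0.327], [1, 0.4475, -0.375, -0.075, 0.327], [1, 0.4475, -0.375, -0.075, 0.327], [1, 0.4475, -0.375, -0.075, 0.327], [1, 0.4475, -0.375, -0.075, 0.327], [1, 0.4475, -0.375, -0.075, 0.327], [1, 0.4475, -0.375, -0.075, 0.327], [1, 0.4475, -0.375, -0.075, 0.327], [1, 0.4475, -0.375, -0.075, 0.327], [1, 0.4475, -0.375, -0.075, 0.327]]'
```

```text
refused: ROWS must be a list holding one list of rows, three levels of brackets. Nothing was moved.
```

The call was refused and nothing moved: it wants a list holding one list of rows, three levels of brackets. Same move again in that form.

```bash
python3 steer.py '[[[1, 0.4475, -0.375, -0.075, 0.327], [1, 0.4475, -0.375, -0.075, 0.327], [1, 0.4475, -0.375, -0.075, 0.327], [1, 0.4475, -0.375, -0.075, 0.327], [1, 0.4475, -0.375, -0.075, 0.327], [1, 0.4475, -0.375, -0.075, 0.327], [1, 0.4475, -0.375, -0.075, 0.327], [1, 0.4475, -0.375, -0.075, 0.327], [1, 0.4475, -0.375, -0.075, 0.327], [1, 0.4475, -0.375, -0.075, 0.327], [1, 0.4475, -0.375, -0.075, 0.327], [1, 0.4475, -0.375, -0.075, 0.327]]]'
python3 - <<'E'
from h import *
shot("wrist","w1"); totool([.52,.2,.33],-np.pi/2)
E
```

```text
time: 1.65
eef_pos: [0.5196, -0.1409, 0.3302]
tool_rot: [0.0, 1.0, -0.0, -0.001]
contact_force: [-0.1, -0.2, -0.1]
finger_gap: 1.0
grasp_force: 0.0
tool shift [ 2.000e-04 -3.413e-01  1.000e-04] turn -0.0010655518005264764 y-axis yaw -1.5719 q6 1.26 F [-0.5  0.1 -0.9] t 1.7
```

View pics/w1.png

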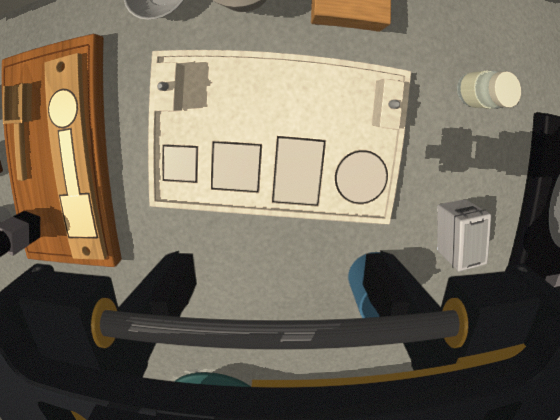

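```bash
python3 steer.py '[[[1, 0, -0.14, 0, 0], [1, 0, -0.14, 0, 0], [1, 0, -0.14, 0, 0], [1, 0, -0.14, 0, 0]]]' >/dev/null
python3 -c "
from h import *
shot('wrist','w2')"
python3 steer.py '[[[1, 0, -0.22, 0, 0], [1, 0, -0.22, 0, 0], [1, 0, -0.22, 0, 0], [1, 0, -0.22, 0, 0], [1, 0, -0.22, 0, 0]]]'
python3 - <<'E'
from h import *
shot("wrist","w3")
a=[load(n)[0] for n in("w2","w3")]
cv2.imwrite("pics/m23.png",np.vstack([cv2.resize(a[0][:280],(560,280)),a[1][:300]]))
E
```

```text
time: 2.88
eef_pos: [0.5208, 0.2195, 0.3303]
tool_rot: [0.0, 1.0, 0.0, -0.0]
contact_force: [-1.0, -1.1, 0.6]
finger_gap: 1.001
grasp_force: 0.0
```

View pics/m23.png

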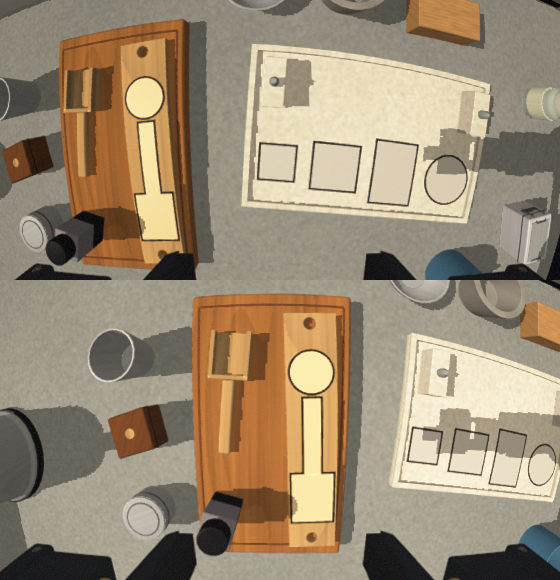

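```bash
cat > seg.py <<'E'
from h import *
np.set_printoptions(precision=4,suppress=True)
def outlines(im,x0,x1,y0,y1,thr=90):
    g=cv2.cvtColor(im,cv2.COLOR_BGR2GRAY)[y0:y1,x0:x1]
    b=cv2.adaptiveThreshold(cv2.resize(g,None,fx=3,fy=3,interpolation=cv2.INTER_CUBIC),255,cv2.ADAPTIVE_THRESH_MEAN_C,cv2.THRESH_BINARY_INV,31,18)
    c,h=cv2.findContours(b,cv2.RETR_CCOMP,cv2.CHAIN_APPROX_NONE)
    out=[]
    for k,hh in zip(c,h[0]):
        if hh[3]>=0 and 5000<cv2.contourArea(k)<60000:
            out.append((k[:,0,:]+.5)/3-.5+[x0,y0])
    return out
E
cat > m1.py <<'E'
from seg import *
for nm,roi in (("w1",(145,415,110,225)),("w2",(235,495,115,225))):
    im,po=load(nm)
    for k in outlines(im,*roi):
        W=plane("wrist",k,.012,po)[:,:2]*1000
        r=cv2.minAreaRect(W.astype(np.float32)); print(nm,k.mean(0).round(1),"c",np.round(r[0],1),"size",np.round(r[1],1),"ang",round(r[2],2))
    hsv=cv2.cvtColor(im,cv2.COLOR_BGR2HSV)
def up(nm,x,y,w=14,s=11): return cv2.resize(load(nm)[0][y-w:y+w,x-w:x+w],None,fx=7,fy=7,interpolation=cv2.INTER_NEAREST)
L=[("w1",163,87),("w1",394,104),("w2",273,81),("w2",484,114),("w2",142,52),("w2",160,254),("w3",309,43),("w3",309,258)]
M=[up(*l) for l in L]; cv2.imwrite("pics/z1.png",np.vstack([np.hstack(M[:4]),np.hstack(M[4:])]))
E
python3 m1.py
```

```text
w1 [361.  176.7] c [ 502.6 -257.7] size [73.2 73.9] ang 0.22
w1 [179.4 163. ] c [523.3   4.2] size [49.  48.7] ang 85.33
w1 [235.6 166.2] c [516.7 -78. ] size [64.7 64.8] ang 85.18
w1 [297.8 170.5] c [ 509.6 -166. ] size [62.8 90.6] ang 85.51
w2 [446.4 176.5] c [ 502.2 -258.1] size [74.1 73.5] ang 6.93
w2 [276.7 162. ] c [523.3   3.6] size [48.9 49. ] ang 85.25
w2 [334.4 166.8] c [516.7 -78.3] size [64.8 64.7] ang 85.58
w2 [392.2 172.7] c [ 509.7 -166.2] size [62.8 90.9] ang 85.51
```

View pics/z1.png

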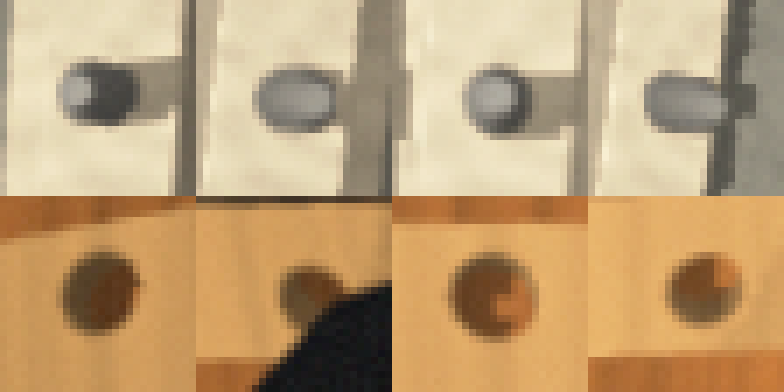

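```bash
cat > m2.py <<'E'
from seg import *
po={n:load(n)[1] for n in("w1","w2","w3")}
def two(name,z,obs):
    for n,px in obs: print(name,n,plane("wrist",px,z,po[n])[0]*1000)
    X=tri([("wrist",px,po[n]) for n,px in obs]); print("   tri",X*1000)
two("pinL",.061,[("w1",(162.5,86)),("w2",(273.1,80.4))])
two("pinR",.061,[("w1",(393.8,103.5)),("w2",(483.8,113.5))])
two("hole far",.042,[("w3",(308.9,42.6)),("w2",(141.9,51.5))])
two("hole near",.042,[("w3",(310.9,256.9)),("w2",(162.5,254.1))])
# step outlines (bright yellow) and scoop/board context
for nm,roi in (("w2",(110,185,60,250)),("w3",(285,345,60,250))):
    im,p=load(nm)
    for k in outlines(im,*roi):
        W=plane("wrist",k,.042,p)[:,:2]*1000; r=cv2.minAreaRect(W.astype(np.float32)); print(nm,k.mean(0).round(1),np.round(r[0],1),np.round(r[1],1),round(r[2],2))
E
python3 m2.py
```

```text
pinL w1 [631.8367   6.1957  61.    ]
pinL w2 [632.6608   7.4599  61.    ]
   tri [632.5457   7.5256  57.4183]
pinR w1 [ 609.0425 -283.4827   61.    ]
pinR w2 [ 609.9323 -283.8294   61.    ]
   tri [ 609.4624 -283.137    61.9665]
hole far w3 [685.1999 183.3383  42.    ]
hole far w2 [684.7428 182.9907  42.    ]
   tri [685.1002 183.2867  41.3681]
hole near w3 [393.2091 175.1396  42.    ]
hole near w2 [393.6338 174.2875  42.    ]
   tri [392.6479 174.9781  40.4329]
w2 [152.7 185.3] [502.6 177.9] [170.5  58.4] 1.74
w2 [144.   97.4] [620.9 181.3] [54.5 55.1] 37.71
w3 [312.  184.7] [502.6 177.3] [170.4  57.8] 2.09
w3 [310.9  91.7] [620.8 180.5] [54.8 54.8] 60.05
```

```bash
python3 -c "
from h import *
totool([.5392,.179,.049],np.radians(-88.35))"
```

```text
tool shift [0.0186 0.039  0.2814] turn -0.029187404190056165 y-axis yaw -1.5712 q6 1.925 F [-0.9 -0.2  0.5] t 2.925
```

```bash
python3 steer.py '[[[1, 0.0186, 0.039, 0.1, -0.029], [1, 0.0186, 0.039, 0.1, -0.029], [1, 0.0186, 0.039, 0.1, -0.029], [1, 0.0186, 0.039, 0.16, -0.029], [1, 0.0186, 0.039, 0.21, -0.029], [1, 0.0186, 0.039, 0.25, -0.029], [1, 0.0186, 0.039, 0.27, -0.029], [1, 0.0186, 0.039, 0.2815, -0.029], [1, 0.0186, 0.039, 0.2815, -0.029]]]'
```

```text
time: 4.05
eef_pos: [0.5397, 0.1804, 0.0502]
tool_rot: [-0.0, 1.0, 0.014, 0.001]
contact_force: [-0.3, -0.2, 0.1]
finger_gap: 0.999
grasp_force: 0.0
```

```bash
python3 steer.py '[[[0.6, 0, 0, 0, 0], [0.6, 0, 0, 0, 0], [0.6, 0, 0, 0, 0], [0.6, 0, 0, 0, 0], [0.6, 0, 0, 0, 0]]]' 40; python3 steer.py '[[[0.6, 0, 0, -0.03, 0], [0.6, 0, 0, -0.07, 0], [0.6, 0, 0, -0.12, 0], [0.6, 0, 0, -0.12, 0], [0.6, 0, 0, -0.12, 0]]]'; python3 -c "
from h import *
totool([.6208,-.1384,.15],-.079)"
```

```text
time: 4.68
eef_pos: [0.5398, 0.1803, 0.0506]
tool_rot: [0.0, 1.0, 0.015, 0.001]
contact_force: [-1.3, -4.1, 6.3]
finger_gap: 0.741
grasp_force: 40.0
time: 5.3
eef_pos: [0.5378, 0.1805, 0.1681]
tool_rot: [0.0, 1.0, 0.014, -0.001]
contact_force: [0.4, -1.1, -4.0]
finger_gap: 0.736
grasp_force: 40.0
tool shift [0.0738 0.3211 0.018 ] turn -1.4629195653686602 y-axis yaw -1.5419 q6 1.821 F [ 0.4 -1.1 -4. ] t 5.3
```

```bash
python3 steer.py '[[[0.6, 0.0738, 0.3211, 0.018, -1.463], [0.6, 0.0738, 0.3211, 0.018, -1.463], [0.6, 0.0738, 0.3211, 0.018, -1.463], [0.6, 0.0738, 0.3211, 0.018, -1.463], [0.6, 0.0738, 0.3211, 0.018, -1.463], [0.6, 0.0738, 0.3211, 0.018, -1.463], [0.6, 0.0738, 0.3211, 0.018, -1.463], [0.6, 0.0738, 0.3211, 0.018, -1.463], [0.6, 0.0738, 0.3211, 0.018, -1.463], [0.6, 0.0738, 0.3211, 0.018, -1.463], [0.6, 0.0738, 0.3211, 0.018, -1.463]]]'
python3 - <<'E'
from h import *
a,_=shot("wrist","w4"); b,_=shot("top","t4")
cv2.imwrite("pics/m4.png",np.vstack([a[:300],cv2.resize(b[150:260,250:400],(560,411))[:300]]))
totool([.6208,-.1384,.10],-.079)
E
```

```text
time: 6.68
eef_pos: [0.6214, -0.138, 0.1505]
tool_rot: [-0.0, 0.735, 0.678, -0.0]
contact_force: [-0.5, -0.9, -2.6]
finger_gap: 0.742
grasp_force: 40.0
tool shift [-0.0004 -0.0009  0.0511] turn -0.0007153624808402537 y-axis yaw -0.0797 q6 -0.178 F [ 0.1 -0.5 -3.6] t 6.775
```

View pics/m4.png

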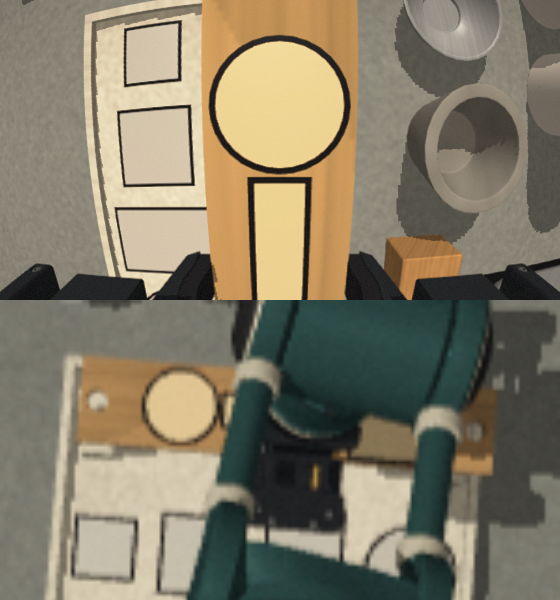

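```bash
python3 - <<'E'
from seg import *
im,po=load("w4")
hsv=cv2.cvtColor(im,cv2.COLOR_BGR2HSV)
for k in outlines(im,205,355,20,190):
    print(k.shape)
c,_=cv2.findContours((cv2.cvtColor(im,cv2.COLOR_BGR2GRAY)[30:180,205:355]<70).astype(np.uint8),cv2.RETR_EXTERNAL,cv2.CHAIN_APPROX_NONE)
k=max(c,key=cv2.contourArea)[:,0,:]+[205,30]; k=k[k[:,1]<170]
W=plane("wrist",k,.142,po); e=cv2.fitEllipse((W[:,:2]*1000).astype(np.float32)); print(e)
# step edges at rows 15..190 -> midline
rows=[10,30,180,200,220]
for r in rows:
    m=(hsv[r,:,0]>12)&(hsv[r,:,0]<25)&(hsv[r,:,1]>95); x=np.where(m)[0]; x=x[(x>190)&(x<370)]; 
    e2=plane("wrist",[(x[0]-.5,r),(x[-1]+.5,r)],.142,po); print(r,x[0],x[-1],e2[:,:2].mean(0)*1000,np.linalg.norm(e2[0]-e2[1])*1000)
u=np.array([np.sin(np.radians(4.5)),np.cos(np.radians(4.5))]); print("expected jar spot if centred",np.array([620.8,-138.4])+82*u)
E
```

```text
((627.4966430664062, -56.07979965209961), (59.20521926879883, 59.278194427490234), 105.35665893554688)
10 202 356 [630.868  -13.3137] 65.91581308200014
30 202 357 [630.3361 -22.6276] 66.01381191268686
180 205 353 [624.791  -88.4793] 65.86023050950686
200 206 352 [624.0474 -97.6615] 66.07903478856849
220 208 351 [ 623.5133 -107.1921] 66.00477123730539
expected jar spot if centred [627.2336 -56.6528]
```

```bash
python3 steer.py '[[[0.6, -0.0005, -0.0004, 0.04, 0], [0.6, -0.0005, -0.0004, 0.05, 0], [0.6, -0.0005, -0.0004, 0.055, 0], [0.6, -0.0005, -0.0004, 0.06, 0], [0.6, -0.0005, -0.0004, 0.065, 0], [0.6, -0.0005, -0.0004, 0.065, 0]]]'; python3 steer.py '[[[0.6, 0, 0, 0.003, 0], [0.6, 0, 0, 0.006, 0], [0.6, 0, 0, 0.009, 0], [0.6, 0, 0, 0.012, 0], [0.6, 0, 0, 0.013, 0], [0.6, 0, 0, 0.013, 0]]]'
```

```text
time: 7.52
eef_pos: [0.6214, -0.1388, 0.0863]
tool_rot: [-0.0, 0.735, 0.679, 0.0]
contact_force: [1.1, 0.2, -2.1]
finger_gap: 0.741
grasp_force: 40.0
time: 8.28
eef_pos: [0.6213, -0.1388, 0.0731]
tool_rot: [-0.0, 0.734, 0.679, -0.0]
contact_force: [-0.6, -0.3, -1.5]
finger_gap: 0.738
grasp_force: 40.0
```

```bash
python3 steer.py '[[[0.6, 0, 0, 0.001, 0], [0.6, 0, 0, 0.002, 0], [0.6, 0, 0, 0.002, 0]]]';python3 steer.py '[[[0.85, 0, 0, 0, 0], [0.85, 0, 0, 0, 0], [0.85, 0, 0, 0, 0], [0.9, 0, 0, 0, 0], [0.9, 0, 0, -0.03, 0], [0.9, 0, 0, -0.08, 0], [0.9, 0, 0, -0.13, 0], [0.9, 0, 0, -0.18, 0], [0.9, 0, 0, -0.23, 0], [0.9, 0, 0, -0.25, 0], [0.9, 0, 0, -0.25, 0]]]'; python3 - <<'E'
from h import *
shot("wrist","w5"); totool([.56,.24,.32],-np.pi/2)
E
```

```text
time: 8.65
eef_pos: [0.6216, -0.1388, 0.0726]
tool_rot: [0.0, 0.734, 0.679, 0.0]
contact_force: [-3.7, -0.5, 6.0]
finger_gap: 0.74
grasp_force: 40.0
time: 10.02
eef_pos: [0.622, -0.1389, 0.3223]
tool_rot: [0.001, 0.734, 0.679, 0.001]
contact_force: [0.4, 0.6, -0.4]
finger_gap: 0.9
grasp_force: 0.0
tool shift [ 3.727e-01 -9.070e-02  1.000e-04] turn 1.4918087673624307 y-axis yaw -0.079 q6 -0.18 F [0.4 0.9 0.3] t 10.075
```

View pics/w5.png

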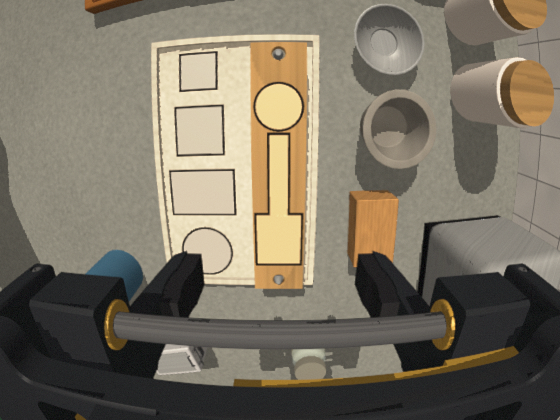

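```bash
python3 - <<'E'
from seg import *
im,po=load("w5")
for k in outlines(im,250,308,75,275):
    W=plane("wrist",k,.064,po)[:,:2]*1000; r=cv2.minAreaRect(W.astype(np.float32)); print(np.round(r[0],1),np.round(r[1],1),round(r[2],2))
for nm,(x0,x1,y0,y1) in (("w3",(203,262,45,178)),("w2",(62,106,62,182))):
    im,po=load(nm); hsv=cv2.cvtColor(im,cv2.COLOR_BGR2HSV)
    for p in ([(215,60),(230,140),(270,150)] if nm=="w3" else [(85,145),(115,140)]): print(nm,p,hsv[p[1],p[0]])
    c=im[y0:y1,x0:x1]; cv2.imwrite(f"pics/sc_{nm}.png",cv2.resize(c,None,fx=4,fy=4,interpolation=cv2.INTER_NEAREST))
a=cv2.imread("pics/sc_w3.png");b=cv2.imread("pics/sc_w2.png");h=max(a.shape[0],b.shape[0])
cv2.imwrite("pics/sc.png",np.hstack([cv2.copyMakeBorder(i,0,h-i.shape[0],0,0,0) for i in (a,b)]))
E
```

```text
[ 618.1 -174.5] [169.4  57.2] 85.42
[627.5 -56.7] [54.7 54.9] 58.67
w3 (215, 60) [ 16 139  90]
w3 (230, 140) [ 16 135 168]
w3 (270, 150) [ 13 174 186]
w2 (85, 145) [ 16 134 105]
w2 (115, 140) [ 13 178 165]
```

View pics/sc.png

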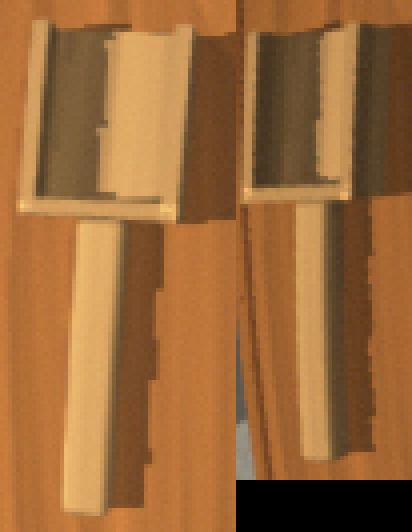

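```bash
python3 - <<'E'
from seg import *
p2=load("w2")[1];p3=load("w3")[1]
E=tri([("wrist",(223.9,172.7),p3),("wrist",(81.9,176.2),p2)]);B=tri([("wrist",(227.6,100.2),p3),("wrist",(80.4,113),p2)])
print("tri",E*1000,B*1000)
for n,p,e,b in (("w3",p3,(223.9,172.7),(227.6,100.2)),("w2",p2,(81.9,176.2),(80.4,113))):
    e,b=plane("wrist",[e,b],.044,p); d=b-e; print(n,e*1000,b*1000,np.linalg.norm(d)*1000,np.degrees(np.arctan2(d[1],d[0])), "origin",(e+d/np.linalg.norm(d)*.08)*1000)
E
```

```text
tri [518.0985 292.483   44.8126] [611.9186 285.4432  43.0588]
w3 [517.7876 292.6305  44.    ] [612.2702 285.2969  44.    ] 94.76678733164837 -4.438303286621346 origin [597.5477 286.4397  44.    ]
w2 [518.0856 293.0349  44.    ] [611.5166 284.7916  44.    ] 93.7939380007332 -5.042120484729351 origin [597.7761 286.0039  44.    ]
```

```bash
python3 - <<'E'
from h import *
totool([.5977,.2862,.12],np.radians(85.3)); print(plane("top",[(137,172)],.085))
E
```

```text
tool shift [ 0.4217 -0.0566  0.2001] turn -1.5677534113836291 y-axis yaw -0.079 q6 -0.18 F [0.4 0.9 0.3] t 10.075
[[0.65414741 0.42560764 0.085     ]]
```

```bash
python3 steer.py '[[[0.5, 0.4217, -0.0566, 0, -1.568], [0.5, 0.4217, -0.0566, 0, -1.568], [0.5, 0.4217, -0.0566, 0, -1.568], [0.5, 0.4217, -0.0566, 0, -1.568], [0.5, 0.4217, -0.0566, 0, -1.568], [0.5, 0.4217, -0.0566, 0, -1.568], [0.5, 0.4217, -0.0566, 0, -1.568], [0.5, 0.4217, -0.0566, 0, -1.568], [0.5, 0.4217, -0.0566, 0.06, -1.568], [0.5, 0.4217, -0.0566, 0.12, -1.568], [0.5, 0.4217, -0.0566, 0.16, -1.568], [0.5, 0.4217, -0.0566, 0.16, -1.568]]]'; python3 -c "
from h import *
totool([.5977,.2862,.05],np.radians(85.3));shot('wrist','w6')"
```

```text
time: 11.58
eef_pos: [0.5931, 0.2838, 0.1529]
tool_rot: [-0.007, 0.041, 0.999, -0.003]
contact_force: [-0.1, -0.4, -0.7]
finger_gap: 0.501
grasp_force: 0.0
tool shift [-0.0057  0.0034  0.1028] turn 0.0003243743790501963 y-axis yaw 1.4891 q6 -1.081 F [-0.1 -0.4 -0.7] t 11.575
```

View pics/w6.png

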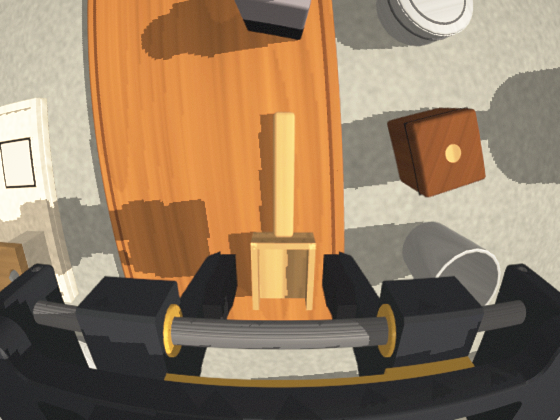

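```bash
python3 - <<'E'
from seg import *
im,po=shot("wrist","w6b")
hsv=cv2.cvtColor(im,cv2.COLOR_BGR2HSV)
m=((hsv[...,0]>13)&(hsv[...,1]<165)&(hsv[...,2]>130)&(hsv[...,1]>90)).astype(np.uint8)
for r in (118,140,160,180,200,225):
    x=np.where(m[r,260:310])[0]+260; print(r,x[0],x[-1],plane("wrist",[((x[0]+x[-1])/2,r)],.044,po)[0]*1000)
col=np.where(m[80:240,284])[0]+80; print("end row",col[0],plane("wrist",[(284,col[0]-.5)],.044,po)*1000)
totool([.5977,.2862,.05],np.radians(85.3))
E
```

```text
118 271 292 [522.5772 293.1039  44.    ]
140 271 292 [539.0149 291.7675  44.    ]
160 271 292 [554.1334 290.543   44.    ]
180 270 292 [569.5114 288.919   44.    ]
200 270 291 [585.3081 287.2528  44.    ]
225 271 291 [605.9345 285.9801  44.    ]
end row 107 [[514.1622 295.6327  44.    ]]
tool shift [-0.0005  0.0006  0.1098] turn 0.0001968704242318875 y-axis yaw 1.489 q6 -1.08 F [-0.5  0.4  0.7] t 11.675
```

```bash
python3 steer.py '[[[0.5, -0.0005, 0.0006, 0.05, 0], [0.5, -0.0005, 0.0006, 0.08, 0], [0.5, -0.0005, 0.0006, 0.1, 0], [0.5, -0.0005, 0.0006, 0.11, 0], [0.5, -0.0005, 0.0006, 0.11, 0], [0.5, -0.0005, 0.0006, 0.11, 0], [0, -0.0005, 0.0006, 0.11, 0], [0, -0.0005, 0.0006, 0.11, 0], [0, -0.0005, 0.0006, 0.11, 0], [0, -0.0005, 0.0006, 0.11, 0], [0, -0.0005, 0.0006, 0.11, 0], [0, -0.0005, 0.0006, 0.11, 0]]]' 25; python3 steer.py '[[[0, 0, 0, -0.03, 0], [0, 0, 0, -0.07, 0], [0, 0, 0, -0.12, 0], [0, 0, 0, -0.15, 0], [0, 0, 0, -0.15, 0]]]'; python3 -c "
from h import *
totool([.6180,-.1743,.14],np.radians(-4.5))"
```

```text
time: 13.18
eef_pos: [0.5989, 0.2866, 0.0515]
tool_rot: [0.0, 0.041, 0.999, 0.0]
contact_force: [-1.0, -0.1, 4.2]
finger_gap: 0.176
grasp_force: 25.0
time: 13.8
eef_pos: [0.6006, 0.2875, 0.2044]
tool_rot: [0.003, 0.041, 0.999, 0.001]
contact_force: [0.5, -0.1, -0.7]
finger_gap: 0.176
grasp_force: 25.0
tool shift [-0.0548 -0.459   0.0633] turn 1.5675613315549553 y-axis yaw 1.489 q6 -1.08 F [ 0.5 -0.1 -0.7] t 13.8
```

```bash
python3 steer.py '[[[0, -0.0548, -0.459, 0.0633, 1.5676], [0, -0.0548, -0.459, 0.0633, 1.5676], [0, -0.0548, -0.459, 0.0633, 1.5676], [0, -0.0548, -0.459, 0.0633, 1.5676], [0, -0.0548, -0.459, 0.0633, 1.5676], [0, -0.0548, -0.459, 0.0633, 1.5676], [0, -0.0548, -0.459, 0.0633, 1.5676], [0, -0.0548, -0.459, 0.0633, 1.5676], [0, -0.0548, -0.459, 0.0633, 1.5676], [0, -0.0548, -0.459, 0.0633, 1.5676], [0, -0.0548, -0.459, 0.0633, 1.5676], [0, -0.0548, -0.459, 0.0633, 1.5676]]]'; python3 - <<'E'
from h import *
ctrl.read_camera("top")
shot('wrist','w7');totool([.6180,-.1743,.14],np.radians(-4.5))
E
```

```text
time: 15.3
eef_pos: [0.6157, -0.1746, 0.1374]
tool_rot: [-0.0, 0.734, 0.679, -0.0]
contact_force: [0.8, -0.1, -1.2]
finger_gap: 0.177
grasp_force: 25.0
tool shift [ 0.0006  0.002  -0.0021] turn 0.001188909474969968 y-axis yaw -0.0774 q6 -0.238 F [ 0.3  0.4 -1.3] t 15.4
```

View pics/w7.png

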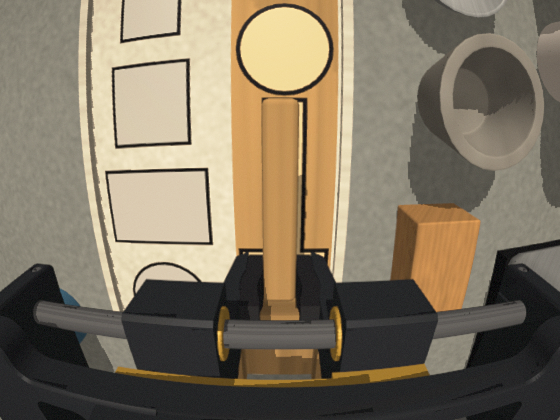

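```bash
python3 - <<'E'
from seg import *
im,po=load("w7"); hsv=cv2.cvtColor(im,cv2.COLOR_BGR2HSV)
g=cv2.cvtColor(im,cv2.COLOR_BGR2GRAY).astype(float)
for r in (102,106,130,160,200):
    print(r,g[r,256:312].astype(int)[::1].tolist() if r in(106,) else '')
print(g[90:112,281].astype(int))
for r,a,b in ((102,264,298),(200,264,298)): print(plane("wrist",[((a+b)/2,r)],.1299,po)*1000)
print(plane("wrist",[(281,98),(281,100)],.1299,po)*1000)
s=im[:,:,0].astype(int); print(s[150,256:312].tolist()); print(s[200,256:312].tolist())
E
```

```text
102 
106 [171, 171, 168, 170, 167, 133, 119, 133, 141, 142, 148, 153, 154, 156, 156, 156, 156, 155, 155, 157, 153, 153, 152, 153, 149, 149, 153, 151, 153, 154, 155, 154, 156, 155, 155, 156, 153, 147, 142, 138, 132, 121, 106, 187, 221, 216, 170, 62, 26, 28, 53, 120, 166, 170, 171, 174]
130 
160 
200 
[165  64  32  26  46 122 164 112 134 156 165 162 158 155 151 148 149 150
 150 149 149 151]
[[622.4886 -91.9852 129.9   ]]
[[ 619.2495 -134.2922  129.9   ]]
[[622.6185 -90.3007 129.9   ]
 [622.5535 -91.1431 129.9   ]]
[97, 93, 94, 94, 91, 83, 70, 74, 79, 80, 83, 86, 89, 87, 86, 88, 91, 89, 87, 91, 89, 87, 89, 85, 84, 88, 85, 86, 86, 87, 88, 88, 88, 86, 84, 88, 87, 81, 79, 79, 70, 67, 99, 143, 152, 134, 87, 30, 21, 21, 51, 86, 95, 95, 97, 94]
[94, 93, 94, 87, 92, 85, 70, 73, 79, 82, 83, 83, 91, 85, 86, 88, 88, 88, 91, 87, 90, 91, 85, 87, 88, 87, 86, 88, 85, 87, 87, 86, 88, 88, 87, 87, 86, 79, 78, 74, 65, 63, 83, 91, 81, 45, 20, 18, 25, 63, 94, 93, 94, 95, 95, 93]
```

```bash
python3 - <<'E'
from seg import *
for nm,roi in (("w1",(145,415,110,225)),("w5",(155,248,40,285))):
    im,po=load(nm)
    for k in outlines(im,*roi):
        W=plane("wrist",k,.012,po)[:,:2]*1000
        r=cv2.minAreaRect(W.astype(np.float32)); print(nm,k.mean(0).round(1),"c",np.round(r[0],1),"size",np.round(r[1],1),"ang",round(r[2],2))
im,po=load("w5")
print(plane("wrist",[(278,53),(278,280)],.066,po)*1000, po)
# top camera spots
im=ctrl.read_camera("top")
im=cv2.imread("pics/top0.png")
for k in outlines(im,262,382,200,246):
    W=plane("top",k,.012)[:,:2]*1000; r=cv2.minAreaRect(W.astype(np.float32)); print("top",np.round(r[0],1),np.round(r[1],1))
E
```

```text
w1 [361.  176.7] c [ 504.3 -258.4] size [73.2 73.9] ang 0.2
w1 [179.4 163. ] c [525.1   3.5] size [48.9 48.7] ang 85.35
w1 [235.6 166.2] c [518.5 -78.7] size [64.6 64.7] ang 85.17
w1 [297.8 170.5] c [ 511.4 -166.7] size [62.8 90.5] ang 85.5
w5 [202.9 191.9] c [ 509.5 -166.1] size [62.8 90.8] ang 85.49
w5 [199.3 130.3] c [516.7 -78. ] size [64.7 64.7] ang 85.25
w5 [197.9  71.1] c [523.1   3.9] size [48.8 48.6] ang 85.48
w5 [207.1 250.3] c [ 505.5 -256.1] size [66.5 74.1] ang 32.41
[[ 632.281     6.9528   66.    ]
 [ 608.9522 -283.4955   66.    ]] (array([ 0.622 , -0.1389,  0.3223]), array([0.0011, 0.7345, 0.6786, 0.0007]))
```

```bash
for i in 1 2; do python3 - <<'E'
from h import *
for i in range(3): print(ctrl.camera_params("wrist")['hand_eye'][:3].round(5).tolist(), ctrl.camera_params("top")['t'])
E
done
```

```text
[[-0.00032, -0.95215, -0.30564, 0.08038], [1.0, -0.00018, -0.00048, -0.00043], [0.0004, -0.30565, 0.95215, -0.1295]] [-0.01354061  0.54880919  1.22049968]
[[-0.00032, -0.95215, -0.30564, 0.08038], [1.0, -0.00018, -0.00048, -0.00043], [0.0004, -0.30565, 0.95215, -0.1295]] [-0.01354061  0.54880919  1.22049968]
[[-0.00032, -0.95215, -0.30564, 0.08038], [1.0, -0.00018, -0.00048, -0.00043], [0.0004, -0.30565, 0.95215, -0.1295]] [-0.01354061  0.54880919  1.22049968]
[[-0.00032, -0.95215, -0.30564, 0.08038], [1.0, -0.00018, -0.00048, -0.00043], [0.0004, -0.30565, 0.95215, -0.1295]] [-0.01354061  0.54880919  1.22049968]
[[-0.00032, -0.95215, -0.30564, 0.08038], [1.0, -0.00018, -0.00048, -0.00043], [0.0004, -0.30565, 0.95215, -0.1295]] [-0.01354061  0.54880919  1.22049968]
[[-0.00032, -0.95215, -0.30564, 0.08038], [1.0, -0.00018, -0.00048, -0.00043], [0.0004, -0.30565, 0.95215, -0.1295]] [-0.01354061  0.54880919  1.22049968]
```

```bash
sed -i "s/np.savez(f\"pics\/{name}.npz\",p=s/P['wrist']=ctrl.camera_params('wrist'); np.savez(f\"pics\/{name}.npz\",H=P['wrist']['hand_eye'],p=s/; s/d=np.load(f\"pics\/{name}.npz\"); return/d=np.load(f\"pics\/{name}.npz\"); P['wrist']['hand_eye']=d['H'] if 'H' in d else P['wrist']['hand_eye']; return/" h.py; python3 - <<'E'
from seg import *
H0=np.array([[-3.17450205e-04,-.951783846,-.306769310,.0795939596],[.999998983,1.24417662e-04,-1.4208351e-3,-7.55252055e-4],[1.39049542e-3,-.306769449,.951782839,-.12949942],[0,0,0,1]])
H1=P['wrist']['hand_eye'].copy()
for H in(H0,H1):
    P['wrist']['hand_eye']=H
    for nm,px,z in(("w3",(224,173),.044),("w6b",(284,107),.044),("w7",(280,97),.13)): print(nm,plane("wrist",[px],z,load(nm)[1])*1000)
    # outlines visible in w7, w5 and w1
    for nm,roi in(("w7",(100,215,50,250)),("w1",(145,415,110,225)),("w5",(155,248,40,285)),("w2",(235,495,115,225))):
        im,po=load(nm)
        for k in outlines(im,*roi):
            W=plane("wrist",k,.012,po)[:,:2]*1000; r=cv2.minAreaRect(W.astype(np.float32)); print(nm,np.round(r[0],1),np.round(r[1],1))
E
```

```text
w3 [[516.0741 293.2728  44.    ]]
w6b [[515.0134 293.5064  44.    ]]
w7 [[621.7084 -90.759  130.    ]]
w7 [ 508.6 -167.5] [63.2 91.4]
w7 [515.7 -79.3] [65.3 65.3]
w1 [ 503.  -257.6] [73.2 73.9]
w1 [523.8   4.3] [49.  48.7]
w1 [517.1 -77.9] [64.7 64.8]
w1 [ 510.  -165.9] [62.8 90.6]
w5 [ 508.6 -167.4] [62.8 90.8]
w5 [515.8 -79.2] [64.7 64.7]
w5 [522.3   2.6] [48.8 48.6]
w5 [ 504.5 -257.5] [66.6 74.1]
w2 [ 502.7 -258. ] [74.  73.5]
w2 [523.8   3.7] [48.9 49. ]
w2 [517.1 -78.2] [64.8 64.7]
w2 [ 510.2 -166.1] [62.8 90.9]
w3 [[517.3836 292.5105  44.    ]]
w6b [[513.9924 294.1546  44.    ]]
w7 [[622.2377 -89.8513 130.    ]]
w7 [ 509.3 -166.4] [63.1 91.3]
w7 [516.5 -78.3] [65.2 65.2]
w1 [ 504.3 -258.4] [73.2 73.9]
w1 [525.1   3.5] [48.9 48.7]
w1 [518.5 -78.7] [64.6 64.7]
w1 [ 511.4 -166.7] [62.8 90.5]
w5 [ 509.5 -166.1] [62.8 90.8]
w5 [516.7 -78. ] [64.7 64.7]
w5 [523.1   3.9] [48.8 48.6]
w5 [ 505.5 -256.1] [66.5 74.1]
w2 [ 504.  -258.8] [74.  73.5]
w2 [525.1   3. ] [48.9 48.9]
w2 [518.5 -79. ] [64.8 64.7]
w2 [ 511.5 -166.9] [62.9 90.9]
```

```bash
cat >> h.py <<'E'
H0=np.array([[-3.17450205e-04,-.951783846,-.306769310,.0795939596],[.999998983,1.24417662e-04,-1.4208351e-3,-7.55252055e-4+1.45e-3],[1.39049542e-3,-.306769449,.951782839,-.12949942],[0,0,0,1]])
P['wrist']['hand_eye']=H0   # self-calibrated from w1/w5 agreement
def load(name):
    d=np.load(f"pics/{name}.npz"); return cv2.imread(f"pics/{name}.png"),(d['p'],d['q'])
def shot(n,name):
    s=ctrl.get_state(); im=ctrl.read_camera(n)
    cv2.imwrite(f"pics/{name}.png",im); np.savez(f"pics/{name}.npz",p=s['eef_pos'],q=s['tool_rot']); return load(name)
E
python3 - <<'E'
from seg import *
for nm,roi,z in(("w7",(100,215,50,250),.012),("w1",(145,415,110,225),.012),("w5",(155,248,40,285),.012),("w5",(250,308,75,275),.064)):
    im,po=load(nm)
    for k in outlines(im,*roi):
        W=plane("wrist",k,z,po)[:,:2]*1000; r=cv2.minAreaRect(W.astype(np.float32)); print(nm,np.round(r[0],1),np.round(r[1],1),round(r[2],1))
for nm,px,z in(("w3",(224,173),.044),("w6b",(284,107),.044),("w6b",(282,160),.044),("w7",(279.7,97),.13),("w7",(279.7,200),.13),("w5",(278,53),.066),("w5",(278,280),.066),("w1",(162.5,86),.061),("w1",(393.8,103.5),.061)): print(nm,plane("wrist",[px],z,load(nm)[1])*1000)
totool([.618,-.1743,.14],np.radians(-4.5))
E
```

```text
w7 [ 510.  -167.6] [63.2 91.4] 85.5
w7 [517.2 -79.5] [65.3 65.3] 85.4
w1 [ 503. -259.] [73.2 73.9] 0.2
w1 [523.8   2.9] [49.  48.7] 85.3
w1 [517.1 -79.4] [64.7 64.8] 85.2
w1 [ 510.  -167.4] [62.8 90.6] 85.5
w5 [ 510.  -167.5] [62.8 90.8] 85.5
w5 [517.2 -79.3] [64.7 64.7] 85.3
w5 [523.7   2.5] [48.8 48.6] 85.5
w5 [ 506.  -257.6] [66.6 74.1] 32.4
w5 [ 618.7 -175.9] [169.5  57.2] 85.4
w5 [628.1 -58. ] [54.7 54.9] 58.7
w3 [[516.075 291.823  44.   ]]
w6b [[515.1319 294.9515  44.    ]]
w6b [[554.7613 290.2676  44.    ]]
w7 [[623.0303 -90.8612 130.    ]]
w7 [[ 619.5974 -135.2517  130.    ]]
w5 [[632.9261   5.6457  66.    ]]
w5 [[ 609.5843 -284.9473   66.    ]]
w1 [[632.2546   4.8499  61.    ]]
w1 [[ 609.4588 -284.8343   61.    ]]
tool shift [ 0.0007  0.002  -0.002 ] turn 0.0010074344184527462 y-axis yaw -0.0775 q6 -0.238 F [-0.2 -1.  -0.1] t 15.45
```

```bash
python3 steer.py '[[[0, -0.0051, 0.0024, 0.02, 0.001], [0, -0.0051, 0.0024, 0.035, 0.001], [0, -0.0051, 0.0024, 0.045, 0.001], [0, -0.0051, 0.0024, 0.049, 0.001], [0, -0.0051, 0.0024, 0.051, 0.001], [0, -0.0051, 0.0024, 0.052, 0.001], [0, -0.0051, 0.0024, 0.0525, 0.001], [0, -0.0051, 0.0024, 0.0525, 0.001]]]';  python3 -c "
from h import *
shot('wrist','w8')
print(plane('wrist',[(280,97),(280,200)],.078,load('w8')[1])*1000)
im=load('w8')[0]; g=im[:,:,0].astype(int); print(g[60:125,281].tolist()); print(g[150,240:320].tolist())"
```

```text
time: 16.45
eef_pos: [0.6181, -0.1806, 0.0858]
tool_rot: [0.0, 0.735, 0.678, 0.0]
contact_force: [-0.8, 0.2, -1.0]
finger_gap: 0.175
grasp_force: 25.0
[[ 625.62210748  -96.85619983   78.        ]
 [ 622.08485238 -141.28911826   78.        ]]
[161, 160, 160, 158, 162, 159, 161, 159, 157, 158, 161, 159, 108, 45, 31, 35, 38, 33, 46, 94, 93, 58, 33, 35, 37, 29, 37, 102, 160, 159, 156, 159, 156, 157, 156, 156, 156, 153, 104, 86, 95, 93, 92, 89, 86, 84, 88, 85, 87, 84, 88, 85, 87, 83, 85, 84, 87, 86, 88, 89, 83, 87, 86, 88, 85]
[95, 98, 97, 98, 96, 96, 97, 97, 94, 67, 35, 27, 24, 26, 18, 54, 153, 154, 153, 155, 154, 124, 73, 74, 79, 80, 83, 89, 87, 88, 90, 89, 88, 89, 88, 87, 90, 89, 89, 87, 84, 86, 88, 86, 89, 91, 89, 91, 88, 89, 87, 90, 88, 82, 77, 79, 75, 65, 70, 93, 133, 154, 152, 112, 47, 28, 26, 27, 26, 46, 90, 98, 97, 97, 98, 99, 98, 96, 98, 96]
```

```bash
python3 steer.py '[[[0, 0, 0, 0.001, 0], [0, 0, 0, 0.001, 0], [0.3, 0, 0, 0.001, 0], [0.4, 0, 0, 0.001, 0], [0.4, 0, 0, 0.001, 0], [0.4, 0, 0, 0.001, 0], [0.4, 0, 0, -0.03, 0], [0.4, 0, 0, -0.08, 0], [0.4, 0, 0, -0.14, 0], [0.4, 0, 0, -0.2, 0], [0.4, 0, 0, -0.235, 0], [0.4, 0, 0, -0.235, 0]]]'; python3 - <<'E'
from h import *
totool([.40,-.36,.32],-np.pi/2)
E
```

```text
time: 18.0
eef_pos: [0.6197, -0.1812, 0.3252]
tool_rot: [0.004, 0.735, 0.678, 0.002]
contact_force: [-0.5, 0.7, -0.5]
finger_gap: 0.397
grasp_force: 0.0
tool shift [-0.1957 -0.2048  0.0039] turn 1.4912137969688999 y-axis yaw -0.0796 q6 -0.243 F [-0.5  0.7 -0.5] t 18.0
```

```bash
python3 steer.py '[[[1, -0.23, -0.16, 0, 1.491], [1, -0.23, -0.16, 0, 1.491], [1, -0.23, -0.16, 0, 1.491], [1, -0.23, -0.16, 0, 1.491], [1, -0.23, -0.16, 0, 1.491], [1, -0.23, -0.16, 0, 1.491], [1, -0.23, -0.16, 0, 1.491], [1, -0.23, -0.16, 0, 1.491], [1, -0.23, -0.16, 0, 1.491], [1, -0.23, -0.16, 0, 1.491]]]'; python3 - <<'E'
from h import *
ctrl.read_camera("top"); shot('wrist','w9')
totool([.465,-.44,.32],-np.pi/2)
E
```

```text
time: 19.25
eef_pos: [0.4397, -0.3968, 0.319]
tool_rot: [-0.001, 1.0, 0.002, -0.001]
contact_force: [0.8, 0.3, 0.4]
finger_gap: 1.004
grasp_force: 0.0
tool shift [ 0.0249  0.0431 -0.0004] turn 0.0021580923473900615 y-axis yaw -1.5686 q6 0.793 F [ 0.2  0.1 -0.8] t 19.35
```

View pics/w9.png

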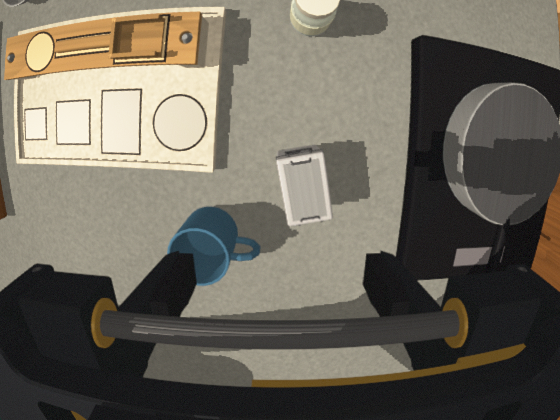

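```bash
python3 steer.py '[[[1, 0.025, 0.06, 0, 0.002], [1, 0.025, 0.06, 0, 0.002], [1, 0.025, 0.06, 0, 0.002], [1, 0.025, 0.06, 0, 0.002]]]' >/dev/null; python3 - <<'E'
from seg import *
ctrl.read_camera("top"); shot('wrist','w10')
R={}
C0=np.array([.425,-.418,.08])
for nm in("w9","w10"):
    im,po=load(nm); g=cv2.cvtColor(im,cv2.COLOR_BGR2GRAY)
    x,y=pix("wrist",C0,po)[0].astype(int)
    sub=im[y-60:y+60,x-60:x+60]; hsv=cv2.cvtColor(sub,cv2.COLOR_BGR2HSV)
    m=((hsv[...,2]>170)&(hsv[...,1]<40)).astype(np.uint8); m=cv2.morphologyEx(m,cv2.MORPH_CLOSE,np.ones((9,9)))
    k=max(cv2.findContours(m,cv2.RETR_EXTERNAL,cv2.CHAIN_APPROX_NONE)[0],key=cv2.contourArea)[:,0,:]+[x-60,y-60]
    W=plane("wrist",k,.08,po)[:,:2]*1000; r=cv2.minAreaRect(W.astype(np.float32)); R[nm]=r
    print(nm,(x,y),"px",cv2.minAreaRect(k.astype(np.float32)),"world",r)
    cc=cv2.boxPoints(cv2.minAreaRect(k.astype(np.float32))).mean(0); R[nm]=("wrist",cc,po)
    v=sub.copy(); cv2.drawContours(v,[(k-[x-60,y-60]).reshape(-1,1,2)],-1,(0,0,255),1); cv2.imwrite(f"pics/v{nm}.png",cv2.resize(v,None,fx=3,fy=3))
print(tri([R["w9"],R["w10"]])*1000)
cv2.imwrite("pics/v.png",np.hstack([cv2.imread(f"pics/v{n}.png") for n in("w9","w10")]))
E
```

```text
w9 (np.int64(297), np.int64(189)) px ((304.7734069824219, 190.822021484375), (71.62061309814453, 47.50434494018555), 80.13418579101562) world ((421.76007080078125, -426.55255126953125), (87.7431411743164, 54.83759307861328), 10.11469554901123)
w10 (np.int64(247), np.int64(209)) px ((253.68679809570312, 209.49623107910156), (66.22101593017578, 45.76498794555664), 79.3803482055664) world ((423.9157409667969, -426.384765625), (82.95904541015625, 54.633453369140625), 9.926494598388672)
[ 424.1099 -426.3754   80.8019]
```

View pics/v.png

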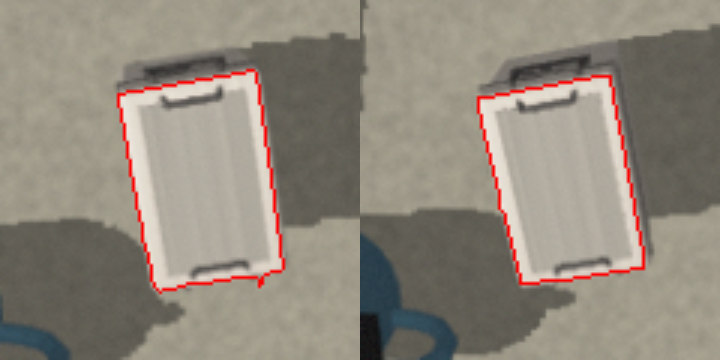

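```bash
python3 -c "
from h import *
totool([.4239,-.4264,.058],np.radians(-80))"
```

```text
tool shift [-0.0414 -0.0302  0.2633] turn -0.17560779149837735 y-axis yaw -1.5719 q6 0.758 F [-1.   0.2 -0.2] t 19.95
```

```bash
python3 steer.py '[[[1, -0.0414, -0.0302, 0.06, -0.1756], [1, -0.0414, -0.0302, 0.12, -0.1756], [1, -0.0414, -0.0302, 0.13, -0.1756], [1, -0.0414, -0.0302, 0.13, -0.1756], [1, -0.0414, -0.0302, 0.18, -0.1756], [1, -0.0414, -0.0302, 0.22, -0.1756], [1, -0.0414, -0.0302, 0.25, -0.1756], [1, -0.0414, -0.0302, 0.2633, -0.1756], [1, -0.0414, -0.0302, 0.2633, -0.1756], [1, -0.0414, -0.0302, 0.2633, -0.1756]]]'; python3 steer.py '[[[0.4, 0, 0, 0, 0], [0.4, 0, 0, 0, 0], [0.4, 0, 0, 0, 0], [0.4, 0, 0, 0, 0], [0.4, 0, 0, 0, 0]]]' 40;  python3 steer.py '[[[0.4, 0, 0, -0.03, 0], [0.4, 0, 0, -0.08, 0], [0.4, 0, 0, -0.12, 0], [0.4, 0, 0, -0.15, 0], [0.4, 0, 0, -0.15, 0]]]'; python3 -c "
from h import *
totool([.510,-.1674,.16],np.radians(-94.5))"
```

```text
time: 21.2
eef_pos: [0.425, -0.4281, 0.0592]
tool_rot: [0.001, 0.996, 0.087, 0.001]
contact_force: [0.1, -0.4, 0.6]
finger_gap: 1.001
grasp_force: 0.0
time: 21.82
eef_pos: [0.4238, -0.427, 0.0574]
tool_rot: [0.0, 0.996, 0.087, 0.0]
contact_force: [-0.4, 1.3, 2.2]
finger_gap: 0.631
grasp_force: 40.0
time: 22.45
eef_pos: [0.4248, -0.428, 0.2094]
tool_rot: [0.002, 0.996, 0.087, 0.002]
contact_force: [-0.1, -0.4, -3.1]
finger_gap: 0.628
grasp_force: 40.0
tool shift [ 0.1288 -0.2421  0.0488] turn 0.2523231538848263 y-axis yaw -1.397 q6 0.567 F [-0.1 -0.4 -3.1] t 22.45
```

```bash
python3 steer.py '[[[0.4, 0.1288, -0.2421, 0.0488, 0.2523], [0.4, 0.1288, -0.2421, 0.0488, 0.2523], [0.4, 0.1288, -0.2421, 0.0488, 0.2523], [0.4, 0.1288, -0.2421, 0.0488, 0.2523], [0.4, 0.1288, -0.2421, 0.0488, 0.2523], [0.4, 0.1288, -0.2421, 0.0488, 0.2523], [0.4, 0.1288, -0.2421, 0.0488, 0.2523], [0.4, 0.1288, -0.2421, 0.0488, 0.2523]]]'; python3 - <<'E'
from h import *
ctrl.read_camera("top"); ctrl.read_camera("top")
totool([.510,-.1674,.0695],np.radians(-94.5))
E
```

```text
time: 23.45
eef_pos: [0.5083, -0.1672, 0.1579]
tool_rot: [0.0, 0.999, -0.04, -0.0]
contact_force: [-0.1, -1.0, -3.3]
finger_gap: 0.634
grasp_force: 40.0
tool shift [ 0.0015 -0.      0.0888] turn -0.0017309279716890558 y-axis yaw -1.6511 q6 1.287 F [ 0.9 -0.7 -3.7] t 23.55
```

```bash
python3 steer.py '[[[0.4, 0.0015, 0, 0.04, -0.0017], [0.4, 0.0015, 0, 0.06, -0.0017], [0.4, 0.0015, 0, 0.075, -0.0017], [0.4, 0.0015, 0, 0.082, -0.0017], [0.4, 0.0015, 0, 0.086, -0.0017], [0.4, 0.0015, 0, 0.088, -0.0017], [0.4, 0.0015, 0, 0.0888, -0.0017], [0.4, 0.0015, 0, 0.0888, -0.0017]]]';python3 -c "
from h import *
totool([.510,-.1674,.0695],np.radians(-94.5))"
```

```text
time: 24.55
eef_pos: [0.5106, -0.1663, 0.0699]
tool_rot: [0.0, 0.999, -0.038, 0.0]
contact_force: [0.4, 0.2, -2.6]
finger_gap: 0.631
grasp_force: 40.0
tool shift [-0.0005  0.0011  0.0004] turn 0.0018376346918882458 y-axis yaw -1.6475 q6 1.286 F [ 0.4  0.2 -2.6] t 24.55
```

```bash
python3 steer.py '[[[0.4, -0.0005, 0.0009, 0.001, 0.0015], [0.4, -0.0005, 0.0009, 0.0015, 0.0015], [0.6, -0.0005, 0.0009, 0.001, 0.0015], [0.75, -0.0005, 0.0009, 0.001, 0.0015], [0.75, -0.0005, 0.0009, 0.001, 0.0015], [0.75, 0, 0.001, -0.03, 0.002], [0.75, 0, 0.001, -0.08, 0.002], [0.75, 0, 0.001, -0.14, 0.002], [0.75, 0, 0.001, -0.2, 0.002], [0.75, 0, 0.001, -0.25, 0.002], [0.75, 0, 0.001, -0.26, 0.002]]]'; python3 - <<'E'
from h import *
totool([.50,.36,.33],-np.pi/2)
E
```

```text
time: 25.92
eef_pos: [0.512, -0.1682, 0.3343]
tool_rot: [0.001, 0.999, -0.039, 0.004]
contact_force: [0.3, 0.4, 0.6]
finger_gap: 0.753
grasp_force: 0.0
tool shift [-0.0537 -0.5256  0.0025] turn -0.07900709781114745 y-axis yaw -1.6498 q6 1.286 F [0.3 0.4 0.6] t 25.925
```

```bash
python3 steer.py '[[[1, -0.0537, -0.5256, 0.0025, -0.079], [1, -0.0537, -0.5256, 0.0025, -0.079], [1, -0.0537, -0.5256, 0.0025, -0.079], [1, -0.0537, -0.5256, 0.0025, -0.079], [1, -0.0537, -0.5256, 0.0025, -0.079], [1, -0.0537, -0.5256, 0.0025, -0.079], [1, -0.0537, -0.5256, 0.0025, -0.079], [1, -0.0537, -0.5256, 0.0025, -0.079], [1, -0.0537, -0.5256, 0.0025, -0.079], [1, -0.0537, -0.5256, 0.0025, -0.079], [1, -0.0537, -0.5256, 0.0025, -0.079]]]'; python3 - <<'E'
from h import *
ctrl.read_camera("top"); ctrl.read_camera("top"); shot('wrist','w11')
totool([.50,.36,.33],-np.pi/2)
E
```

```text
time: 27.3
eef_pos: [0.4977, 0.3599, 0.3254]
tool_rot: [0.001, 1.0, 0.0, -0.001]
contact_force: [-0.3, -0.3, 0.5]
finger_gap: 0.999
grasp_force: 0.0
tool shift [ 0.0017 -0.0005 -0.0032] turn -0.0014949101786481123 y-axis yaw -1.5723 q6 2.157 F [-0.8 -0.5 -0.7] t 27.45
```

View pics/w11.png

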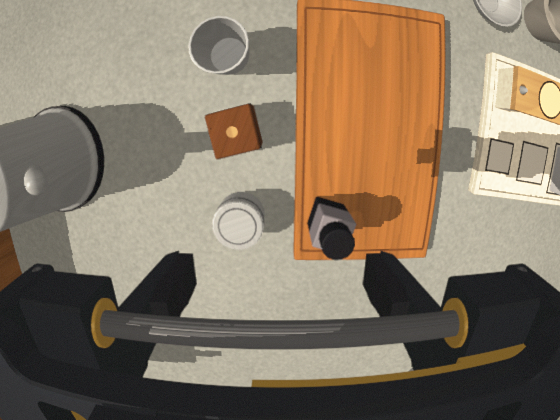

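```bash
python3 steer.py '[[[1, -0.04, -0.05, 0, 0], [1, -0.04, -0.05, 0, 0], [1, -0.04, -0.05, 0, 0], [1, -0.04, -0.05, 0, 0]]]' >/dev/null; python3 -c "
from h import *
ctrl.read_camera('top');ctrl.read_camera('top'); shot('wrist','w12')"; python3 steer.py '[[[1, -0.1, 0.11, 0, 0], [1, -0.1, 0.11, 0, 0], [1, -0.1, 0.11, 0, 0], [1, -0.1, 0.11, 0, 0], [1, -0.1, 0.11, 0, 0]]]'; cat > m3.py <<'E'
from seg import *
import sys
def big(m,off):
    c=cv2.findContours(m.astype(np.uint8),cv2.RETR_EXTERNAL,cv2.CHAIN_APPROX_NONE)[0]
    return max(c,key=cv2.contourArea)[:,0,:]+off if c else None
def win(im,X,po,w):
    x,y=pix("wrist",X,po)[0].astype(int); x0,y0=max(x-w,0),max(y-w,0); s=im[y0:y+w,x0:x+w]; return s,cv2.cvtColor(s,cv2.COLOR_BGR2HSV).astype(int),np.array([x0,y0])
def salt(nm,X):
    im,po=load(nm); s,h,o=win(im,X,po,45)
    m=(h[...,1]>110)&((h[...,0]<14)|(h[...,0]>170)); m=cv2.morphologyEx(m.astype(np.uint8),cv2.MORPH_OPEN,np.ones((3,3)))
    k=big(m,o); W=plane("wrist",k,.062,po)[:,:2]*1000; r=cv2.minAreaRect(W.astype(np.float32))
    kn=(h[...,2]>150)&(h[...,1]>80)&(h[...,0]>10)&(h[...,0]<30); kk=big(kn,o)
    kc=None if kk is None else kk.mean(0); print(nm,"salt rect",np.round(r[0],1),np.round(r[1],1),round(r[2],1),"knob",kc,None if kc is None else plane("wrist",kc,.066,po)*1000); return ("wrist",kc,po)
def dabba(nm,X):
    im,po=load(nm); s,h,o=win(im,X,po,50); g=cv2.medianBlur(cv2.cvtColor(s,cv2.COLOR_BGR2GRAY),3)
    c=cv2.HoughCircles(g,cv2.HOUGH_GRADIENT,1,40,param1=120,param2=18,minRadius=15,maxRadius=34)
    print(nm,"dabba",[] if c is None else c[0][:3]+[o[0],o[1],0])
    if c is None: return
    p=c[0][0][:2]+o; print("   ",plane("wrist",p,.056,po)*1000); return("wrist",p,po)
def head(nm,X):
    im,po=load(nm); s,h,o=win(im,X,po,40); m=(h[...,2]<45); k=big(cv2.morphologyEx(m.astype(np.uint8),cv2.MORPH_OPEN,np.ones((7,7))),o)
    (c,ax,a)=cv2.fitEllipse(k); print(nm,"head",np.round(c,1),np.round(ax,1),plane("wrist",c,.138,po)*1000); return("wrist",c,po)
E
python3 - <<'E'
from m3 import *
ctrl.read_camera('top');ctrl.read_camera('top'); shot('wrist','w13')
S=np.array([.547,.407,.062]);D=np.array([.428,.413,.056]);G=np.array([.439,.282,.138])
for f,X,ns in((salt,S,("w11","w12","w13")),(dabba,D,("w11","w12","w13")),(head,G,("w11","w13"))):
    o=[f(n,X) for n in ns]; o=[q for q in o if q is not None and q[1] is not None]
    if len(o)>1: print("tri",tri(o)*1000)
E
```

```text
time: 28.72
eef_pos: [0.3588, 0.3013, 0.3274]
tool_rot: [-0.0, 1.0, -0.0, 0.001]
contact_force: [0.5, -0.1, 0.4]
finger_gap: 1.003
grasp_force: 0.0
w11 salt rect [550.1 414.7] [56.3 60.8] 12.8 knob [231.7941 131.6176] [[549.5364 415.8895  66.    ]]
w12 salt rect [549.2 416.7] [56.6 57. ] 13.0 knob [273.5714  98.7714] [[549.1981 416.2985  66.    ]]
w13 salt rect [543.4 411.2] [69.8 64.3] 12.6 knob [184.9667  23.1667] [[548.9969 415.4926  66.    ]]
tri [549.3973 416.1889  64.0637]
w11 dabba [[237.5 227.5  17.2]]
    [[423.0563 414.5042  56.    ]]
w12 dabba [[274.5 196.5  26.1]]
    [[426.2716 415.8915  56.    ]]
w13 dabba [[187.5 121.5  25.2]]
    [[424.4653 416.1598  56.    ]]
tri [424.976  415.2549  57.6158]
w11 head [337.5 240.8] [28.6 36.9] [[439.1092 296.4142 138.    ]]
w13 head [286.9 112.9] [32.8 34.8] [[433.4774 293.9513 138.    ]]
tri [433.2455 293.7116 124.5114]
```

```bash
python3 -c "
from h import *
totool([.4254,.416,.04],-.079)"
```

```text
tool shift [ 0.0667 -0.1144  0.2869] turn -1.4915025583137123 y-axis yaw -1.5705 q6 2.216 F [-0.9  1.  -0.2] t 28.875
```

```bash
python3 steer.py '[[[1, 0.0667, -0.1144, 0.06, -1.4915], [1, 0.0667, -0.1144, 0.1, -1.4915], [1, 0.0667, -0.1144, 0.12, -1.4915], [1, 0.0667, -0.1144, 0.14, -1.4915], [1, 0.0667, -0.1144, 0.14, -1.4915], [1, 0.0667, -0.1144, 0.14, -1.4915], [1, 0.0667, -0.1144, 0.14, -1.4915], [1, 0.0667, -0.1144, 0.14, -1.4915], [1, 0.0667, -0.1144, 0.14, -1.4915]]]'; python3 - <<'E'
from m3 import *
shot('wrist','w14'); dabba('w14',np.array([.4254,.416,.056])); totool([.4254,.416,.04],-.079)
E
```

```text
time: 30.0
eef_pos: [0.425, 0.4158, 0.1863]
tool_rot: [-0.0, 0.735, 0.678, -0.0]
contact_force: [-0.5, -0.2, 0.4]
finger_gap: 1.0
grasp_force: 0.0
w14 dabba [[281.5 204.5  29.7]]
    [[427.1437 415.47    56.    ]]
tool shift [0.0004 0.0005 0.1464] turn -0.0033020404489660926 y-axis yaw -0.0823 q6 0.815 F [0.3 0.1 0.6] t 30.05
```

```bash
python3 steer.py '[[[1, 0, 0.001, 0.05, 0], [1, 0, 0.001, 0.09, 0], [1, 0, 0.001, 0.12, 0], [1, 0, 0.001, 0.14, 0], [1, 0, 0.001, 0.1464, 0], [1, 0, 0.001, 0.1464, 0], [0.5, 0, 0.001, 0.1464, 0], [0.5, 0, 0.001, 0.1464, 0], [0.5, 0, 0.001, 0.1464, 0], [0.5, 0, 0.001, 0.1464, 0], [0.5, 0, 0.001, 0.1464, 0]]]' 40;  python3 steer.py '[[[0.5, 0, 0, -0.03, 0], [0.5, 0, 0, -0.08, 0], [0.5, 0, 0, -0.12, 0], [0.5, 0, 0, -0.15, 0], [0.5, 0, 0, -0.15, 0]]]'; python3 -c "
from h import *
totool([.503,-.259,.19],-.079)"
```

```text
time: 31.42
eef_pos: [0.426, 0.4159, 0.0418]
tool_rot: [-0.0, 0.735, 0.679, 0.001]
contact_force: [-1.9, 0.2, 5.7]
finger_gap: 0.763
grasp_force: 40.0
time: 32.05
eef_pos: [0.427, 0.4163, 0.193]
tool_rot: [0.0, 0.735, 0.679, 0.003]
contact_force: [0.2, 0.3, -3.5]
finger_gap: 0.765
grasp_force: 40.0
tool shift [-0.6672  0.1291  0.001 ] turn -8.258707950403732e-05 y-axis yaw -0.0791 q6 0.81 F [ 0.2  0.3 -3.5] t 32.05
```

```bash
python3 steer.py '[[[0.5, -0.03, 0.0058, -0.04, 0], [0.5, -0.09, 0.0174, -0.04, 0], [0.5, -0.667, 0.129, -0.04, 0], [0.5, -0.667, 0.129, -0.04, 0], [0.5, -0.667, 0.129, -0.04, 0], [0.5, -0.667, 0.129, -0.04, 0], [0.5, -0.667, 0.129, -0.04, 0], [0.5, -0.667, 0.129, -0.04, 0], [0.5, -0.667, 0.129, -0.04, 0], [0.5, -0.667, 0.129, -0.04, 0], [0.5, -0.667, 0.129, -0.04, 0], [0.5, -0.667, 0.129, -0.04, 0]]]'; python3 steer.py '[[[0.5, -0.04, 0.008, 0.06, 0], [0.5, -0.04, 0.008, 0.1, 0], [0.5, -0.04, 0.008, 0.1, 0]]]'; python3 -c "
from h import *
ctrl.read_camera('top');ctrl.read_camera('top');totool([.503,-.259,.0542],-.079)"
```

```text
time: 33.55
eef_pos: [0.5002, -0.2626, 0.2275]
tool_rot: [-0.002, 0.736, 0.677, -0.001]
contact_force: [0.0, 0.8, -3.4]
finger_gap: 0.764
grasp_force: 40.0
time: 33.92
eef_pos: [0.5015, -0.2973, 0.1235]
tool_rot: [-0.007, 0.735, 0.678, -0.002]
contact_force: [-1.4, 0.3, -3.6]
finger_gap: 0.765
grasp_force: 40.0
tool shift [ 0.0398 -0.0057  0.0754] turn 0.0002712425439841404 y-axis yaw -0.0787 q6 -0.498 F [ 0.9 -0.1 -3.3] t 34.025
```

```bash
python3 steer.py '[[[0.5, 0.0398, -0.0057, 0.03, 0], [0.5, 0.0398, -0.0057, 0.05, 0], [0.5, 0.0398, -0.0057, 0.06, 0], [0.5, 0.0398, -0.0057, 0.067, 0], [0.5, 0.0398, -0.0057, 0.071, 0], [0.5, 0.0398, -0.0057, 0.073, 0], [0.5, 0.0398, -0.0057, 0.0745, 0], [0.5, 0.0398, -0.0057, 0.0745, 0]]]';python3 -c "
from h import *
totool([.503,-.259,.0538],-.079)"
```

```text
time: 35.02
eef_pos: [0.5039, -0.2604, 0.0562]
tool_rot: [0.0, 0.735, 0.679, 0.0]
contact_force: [-0.9, 0.3, -3.8]
finger_gap: 0.762
grasp_force: 40.0
tool shift [ 0.0013 -0.001   0.0024] turn -0.00035871834035439143 y-axis yaw -0.0794 q6 -0.442 F [-0.9  0.3 -3.8] t 35.025
```

```bash
python3 steer.py '[[[0.5, 0.0013, -0.001, 0.0015, 0], [0.5, 0.0013, -0.001, 0.003, 0], [0.5, 0.0013, -0.001, 0.0035, 0], [0.8, 0.0013, -0.001, 0.003, 0], [0.9, 0.0013, -0.001, 0.003, 0], [0.9, 0.0013, -0.001, 0.003, 0], [0.9, 0, 0, -0.03, 0], [0.9, 0, 0, -0.08, 0], [0.9, 0, 0, -0.14, 0], [0.9, 0, 0, -0.2, 0], [0.9, 0, 0, -0.25, 0], [0.9, 0, 0, -0.27, 0]]]'; python3 - <<'E'
from m3 import *
totool([.47,.416,.33],-np.pi/2)
E
```

```text
time: 36.52
eef_pos: [0.5052, -0.261, 0.3301]
tool_rot: [0.003, 0.735, 0.679, 0.001]
contact_force: [-1.2, 0.2, -0.0]
finger_gap: 0.9
grasp_force: 0.0
tool shift [ 0.6721 -0.0885 -0.0022] turn 1.491690955739277 y-axis yaw -0.0791 q6 -0.442 F [-1.2  0.2 -0. ] t 36.525
```

```bash
python3 -c "
from h import *
totool([.5493,.4161,.25],np.radians(12.8))"
```

```text
tool shift [ 0.6786 -0.01    0.0783] turn -0.3025075153108938 y-axis yaw -0.0791 q6 -0.442 F [-1.2  0.2 -0. ] t 36.525
```

```bash
python3 steer.py '[[[0.8, 0.6786, -0.01, 0.0783, -0.3025], [0.8, 0.6786, -0.01, 0.0783, -0.3025], [0.8, 0.6786, -0.01, 0.0783, -0.3025], [0.8, 0.6786, -0.01, 0.0783, -0.3025], [0.8, 0.6786, -0.01, 0.0783, -0.3025], [0.8, 0.6786, -0.01, 0.0783, -0.3025], [0.8, 0.6786, -0.01, 0.0783, -0.3025], [0.8, 0.6786, -0.01, 0.0783, -0.3025], [0.8, 0.6786, -0.01, 0.0783, -0.3025], [0.8, 0.6786, -0.01, 0.0783, -0.3025], [0.8, 0.6786, -0.01, 0.0783, -0.3025], [0.8, 0.6786, -0.01, 0.0783, -0.3025]]]'; python3 - <<'E'
from m3 import *
ctrl.read_camera('top');ctrl.read_camera('top');shot('wrist','w15');salt('w15',np.array([.5493,.4161,.062]));totool([.5493,.4161,.055],np.radians(12.8))
E
```

```text
time: 38.02
eef_pos: [0.5457, 0.4201, 0.2434]
tool_rot: [-0.001, 0.622, 0.783, -0.002]
contact_force: [-0.3, -0.7, 0.3]
finger_gap: 0.799
grasp_force: 0.0
w15 salt rect [548.6 421.3] [56.3 63.4] 13.0 knob [282.925 189.825] [[549.7222 417.1757  66.    ]]
tool shift [-0.0002  0.0029  0.1909] turn 0.00017053754403972832 y-axis yaw 0.2236 q6 0.391 F [-0.4 -0.5  0.2] t 38.175
```

```bash
python3 steer.py '[[[0.8, 0, 0.003, 0.06, 0], [0.8, 0, 0.003, 0.11, 0], [0.8, 0, 0.003, 0.15, 0], [0.8, 0, 0.003, 0.175, 0], [0.8, 0, 0.003, 0.188, 0], [0.8, 0, 0.003, 0.191, 0], [0.8, 0, 0.003, 0.191, 0], [0.4, 0, 0.003, 0.191, 0], [0.4, 0, 0.003, 0.191, 0], [0.4, 0, 0.003, 0.191, 0], [0.4, 0, 0.003, 0.191, 0], [0.4, 0, 0.003, 0.191, 0]]]' 40;  python3 steer.py '[[[0.4, 0, 0, -0.03, 0], [0.4, 0, 0, -0.08, 0], [0.4, 0, 0, -0.13, 0], [0.4, 0, 0, -0.18, 0], [0.4, 0, 0, -0.18, 0]]]'; python3 -c "
from h import *
totool([.5172,-.0794,.22],-.079)"
```

```text
time: 39.67
eef_pos: [0.5508, 0.4182, 0.0583]
tool_rot: [0.0, 0.624, 0.782, 0.001]
contact_force: [-1.7, -1.6, 6.0]
finger_gap: 0.657
grasp_force: 40.0
time: 40.3
eef_pos: [0.5531, 0.4197, 0.2431]
tool_rot: [0.002, 0.624, 0.782, 0.005]
contact_force: [0.8, -0.4, -2.0]
finger_gap: 0.654
grasp_force: 40.0
tool shift [-0.4788 -0.1458  0.0196] turn 0.30256825051259706 y-axis yaw 0.2236 q6 0.39 F [ 0.8 -0.4 -2. ] t 40.3
```

```bash
python3 steer.py '[[[0.4, -0.4788, -0.1458, 0.01, 0.3026], [0.4, -0.4788, -0.1458, 0.01, 0.3026], [0.4, -0.4788, -0.1458, 0.01, 0.3026], [0.4, -0.4788, -0.1458, 0.01, 0.3026], [0.4, -0.4788, -0.1458, 0.01, 0.3026], [0.4, -0.4788, -0.1458, 0.01, 0.3026], [0.4, -0.4788, -0.1458, 0.01, 0.3026], [0.4, -0.4788, -0.1458, 0.01, 0.3026], [0.4, -0.4788, -0.1458, 0.08, 0.3026], [0.4, -0.4788, -0.1458, 0.1, 0.3026], [0.4, -0.4788, -0.1458, 0.1, 0.3026]]]'; python3 - <<'E'
from m3 import *
ctrl.read_camera('top');ctrl.read_camera('top');im,po=shot('wrist','w16');totool([.5172,-.0782,.0703],-.079)
h=cv2.cvtColor(im,cv2.COLOR_BGR2HSV).astype(int)
m=(h[...,1]>110)&((h[...,0]<14)|(h[...,0]>170))
for c in (265,279,293): 
    r=np.where(m[180:330,c])[0]+180
    if len(r): print(c,r[0],r[-1],plane("wrist",[(c,r[0]-.5)],po[0][2]-.0583+.062,po)*1000,po[0]*1000)
E
```

```text
time: 41.68
eef_pos: [0.5103, -0.081, 0.132]
tool_rot: [-0.004, 0.735, 0.678, -0.003]
contact_force: [-0.5, -0.1, -2.1]
finger_gap: 0.651
grasp_force: 40.0
tool shift [0.0034 0.0018 0.0672] turn 0.00023127377652931713 y-axis yaw -0.0788 q6 -0.126 F [ 0.8 -0.5 -2.3] t 41.825
265 198 319 [[512.3029 -37.0999 139.99  ]] [514.0164 -81.3219 136.29  ]
279 198 319 [[517.9177 -37.545  139.99  ]] [514.0164 -81.3219 136.29  ]
293 198 319 [[523.5313 -37.984  139.99  ]] [514.0164 -81.3219 136.29  ]
```

```bash
python3 steer.py '[[[0.4, 0.0042, 0.0018, 0.03, 0], [0.4, 0.0042, 0.0018, 0.045, 0], [0.4, 0.0042, 0.0018, 0.055, 0], [0.4, 0.0042, 0.0018, 0.061, 0], [0.4, 0.0042, 0.0018, 0.064, 0], [0.4, 0.0042, 0.0018, 0.066, 0], [0.4, 0.0042, 0.0018, 0.067, 0], [0.4, 0.0042, 0.0018, 0.067, 0]]]';python3 -c "
from h import *
totool([.5172,-.0774,.0703],-.079)"
```

```text
time: 42.82
eef_pos: [0.5167, -0.0776, 0.0703]
tool_rot: [0.0, 0.735, 0.679, 0.0]
contact_force: [-1.8, 0.5, 0.8]
finger_gap: 0.658
grasp_force: 40.0
tool shift [0.0002 0.0005 0.    ] turn -0.0001954074889609636 y-axis yaw -0.0792 q6 -0.117 F [-1.8  0.5  0.8] t 42.825
```

```bash
python3 steer.py '[[[0.4, 0, 0, 0.001, 0], [0.7, 0, 0, 0.001, 0], [0.8, 0, 0, 0.001, 0], [0.8, 0, 0, 0.001, 0], [0.8, 0, 0, -0.03, 0], [0.8, 0, 0, -0.08, 0], [0.8, 0, 0, -0.14, 0], [0.8, 0, 0, -0.2, 0], [0.8, 0, 0, -0.25, 0], [0.8, 0, 0, -0.25, 0]]]'; python3 - <<'E'
from m3 import *
ctrl.read_camera('top');ctrl.read_camera('top');im,po=shot('wrist','w17')
salt('w17',np.array([.5172,-.0794,.074])); s,h,o=win(im,np.array([.5172,-.0794,.074]),po,45)
kk=big((h[...,2]>150)&(h[...,1]>80)&(h[...,0]>10)&(h[...,0]<30),o); print(plane("wrist",kk.mean(0),.078,po)*1000)
m=(h[...,1]>110)&((h[...,0]<14)|(h[...,0]>170)); k=big(cv2.morphologyEx(m.astype(np.uint8),cv2.MORPH_OPEN,np.ones((3,3))),o); print(cv2.minAreaRect((plane("wrist",k,.074,po)[:,:2]*1000).astype(np.float32)))
totool([.354,.294,.33],-np.pi/2)
E
```

```text
time: 44.08
eef_pos: [0.5191, -0.078, 0.3256]
tool_rot: [0.004, 0.735, 0.679, 0.003]
contact_force: [0.2, 0.6, -0.2]
finger_gap: 0.797
grasp_force: 0.0
w17 salt rect [517.2 -77.9] [63.6 59.1] 85.4 knob [279.2903 177.1613] [[516.6908 -81.0499  66.    ]]
[[516.9009 -78.4549  78.    ]]
((517.3890991210938, -75.38789367675781), (61.58537673950195, 57.26796340942383), 85.44361877441406)
tool shift [ 0.3574 -0.1907 -0.0111] turn 1.4916041196425427 y-axis yaw -0.0792 q6 -0.117 F [-0.2  0.  -0.3] t 44.225
```

```bash
python3 - <<'E'
from m3 import *
G=np.array([.4335,.294,.12])
for nm in("w13","w11","w3"):
    im,po=load(nm); s,h,o=win(im,G,po,45)
    print(h[::10,45,:].tolist() if nm=="w13" else '')
    for thr in(60,90):
        m=(h[...,1]<thr)|(h[...,2]<40); k=big(cv2.morphologyEx(m.astype(np.uint8),cv2.MORPH_OPEN,np.ones((5,5))),o)
        k2=k; 
        for z in(.03,.11): r=cv2.minAreaRect((plane("wrist",k2,z,po)[:,:2]*1000).astype(np.float32)); print(nm,thr,z,np.round(r[0],1),np.round(r[1],1),round(r[2],1))
    cv2.imwrite(f"pics/g_{nm}.png",cv2.resize(s,None,fx=4,fy=4))
E
```

```text
[[14, 179, 177], [14, 176, 194], [13, 181, 194], [165, 12, 43], [135, 13, 40], [143, 25, 41], [150, 21, 37], [14, 178, 193], [13, 174, 188]]
w13 60 0.03 [433.3 294.3] [50.4 50.6] 73.5
w13 60 0.11 [434.3 295.6] [41.  41.1] 73.5
w13 90 0.03 [433.3 294.3] [51.1 51. ] 73.8
w13 90 0.11 [434.3 295.5] [41.5 41.4] 73.8

w11 60 0.03 [387.7 270.2] [142.3 134.7] 88.2
w11 60 0.11 [423.4 286.9] [115.6 109.4] 88.2
w11 90 0.03 [387.7 270.4] [142.7 134.7] 88.2
w11 90 0.11 [423.4 287. ] [115.9 109.4] 88.2

w3 60 0.03 [382.3 322.7] [147.2 155.1] 88.5
w3 60 0.11 [422.9 303.4] [119.8 126.3] 88.5
w3 90 0.03 [383.6 324. ] [153.6 148.7] 0.1
w3 90 0.11 [423.9 304.5] [125. 121.] 0.1
```

```bash
python3 -c "
from h import *
totool([.4343,.2955,.25],np.radians(-16.3))"
```

```text
tool shift [ 0.3652 -0.1106  0.0687] turn 0.2052964609227219 y-axis yaw -0.0792 q6 -0.117 F [-0.2  0.  -0.3] t 44.225
```

```bash
python3 steer.py '[[[0.7, 0.3652, -0.1106, 0.03, 0.2053], [0.7, 0.3652, -0.1106, 0.03, 0.2053], [0.7, 0.3652, -0.1106, 0.03, 0.2053], [0.7, 0.3652, -0.1106, 0.03, 0.2053], [0.7, 0.3652, -0.1106, 0.03, 0.2053], [0.7, 0.3652, -0.1106, 0.05, 0.2053], [0.7, 0.3652, -0.1106, 0.0687, 0.2053], [0.7, 0.3652, -0.1106, 0.0687, 0.2053]]]'; python3 - <<'E'
from m3 import *
ctrl.read_camera('top');ctrl.read_camera('top');im,po=shot('wrist','w18');s,h,o=win(im,np.array([.4343,.2955,.12]),po,60)
m=(h[...,1]<80)|(h[...,2]<40); k=big(cv2.morphologyEx(m.astype(np.uint8),cv2.MORPH_OPEN,np.ones((5,5))),o)
r=cv2.minAreaRect((plane("wrist",k,.11,po)[:,:2]*1000).astype(np.float32)); print(r)
totool([.4343,.2955,.099],np.radians(-16.3))
E
```

```text
time: 45.22
eef_pos: [0.4321, 0.2949, 0.2462]
tool_rot: [-0.0, 0.799, 0.601, -0.005]
contact_force: [0.0, -0.7, 0.3]
finger_gap: 0.7
grasp_force: 0.0
((435.37713623046875, 297.720458984375), (61.01088333129883, 41.368408203125), 73.75999450683594)
tool shift [ 0.0009 -0.0011  0.1518] turn -0.0006792141731974954 y-axis yaw -0.2852 q6 0.833 F [-0.2 -0.5  0.1] t 45.375
```

```bash
python3 steer.py '[[[0.7, 0.0009, -0.0008, 0.05, 0], [0.7, 0.0009, -0.0008, 0.09, 0], [0.7, 0.0009, -0.0008, 0.12, 0], [0.7, 0.0009, -0.0008, 0.14, 0], [0.7, 0.0009, -0.0008, 0.15, 0], [0.7, 0.0009, -0.0008, 0.1518, 0], [0.7, 0.0009, -0.0008, 0.1518, 0], [0.2, 0.0009, -0.0008, 0.1518, 0], [0.2, 0.0009, -0.0008, 0.1518, 0], [0.2, 0.0009, -0.0008, 0.1518, 0], [0.2, 0.0009, -0.0008, 0.1518, 0], [0.2, 0.0009, -0.0008, 0.1518, 0]]]' 35;  python3 steer.py '[[[0.2, 0, 0, -0.03, 0], [0.2, 0, 0, -0.08, 0], [0.2, 0, 0, -0.12, 0], [0.2, 0, 0, -0.12, 0]]]'; python3 -c "
from h import *
totool([.5237,.0027,.16],-.079)"
```

```text
time: 46.88
eef_pos: [0.4349, 0.2968, 0.0999]
tool_rot: [-0.0, 0.8, 0.6, 0.0]
contact_force: [-1.4, -0.5, 6.7]
finger_gap: 0.471
grasp_force: 35.0
time: 47.38
eef_pos: [0.4365, 0.2976, 0.2223]
tool_rot: [0.0, 0.8, 0.6, 0.003]
contact_force: [-0.0, 0.5, -2.8]
finger_gap: 0.475
grasp_force: 35.0
tool shift [-0.2588  0.1662  0.0618] turn -0.20549412933523703 y-axis yaw -0.2845 q6 0.836 F [-0.   0.5 -2.8] t 47.375
```

```bash
python3 steer.py '[[[0.2, -0.2588, 0.1662, 0.06, -0.2055], [0.2, -0.2588, 0.1662, 0.06, -0.2055], [0.2, -0.2588, 0.1662, 0.06, -0.2055], [0.2, -0.2588, 0.1662, 0.06, -0.2055], [0.2, -0.2588, 0.1662, 0.06, -0.2055], [0.2, -0.2588, 0.1662, 0.06, -0.2055], [0.2, -0.2588, 0.1662, 0.06, -0.2055], [0.2, -0.2588, 0.1662, 0.06, -0.2055]]]'; python3 - <<'E'
from h import *
ctrl.read_camera('top');ctrl.read_camera('top')
totool([.5237,.0037,.0819],-.079)
E
```

```text
time: 48.38
eef_pos: [0.5206, 0.0026, 0.1584]
tool_rot: [-0.001, 0.734, 0.679, -0.0]
contact_force: [0.6, -0.2, -2.6]
finger_gap: 0.473
grasp_force: 35.0
tool shift [0.0011 0.0025 0.0773] turn 0.0021268102020230994 y-axis yaw -0.0769 q6 0.034 F [ 0.1  0.5 -2. ] t 48.475
```

```bash
python3 steer.py '[[[0.2, 0.0011, 0.0025, 0.03, 0.002], [0.2, 0.0011, 0.0025, 0.05, 0.002], [0.2, 0.0011, 0.0025, 0.062, 0.002], [0.2, 0.0011, 0.0025, 0.07, 0.002], [0.2, 0.0011, 0.0025, 0.074, 0.002], [0.2, 0.0011, 0.0025, 0.076, 0.002], [0.2, 0.0011, 0.0025, 0.077, 0.002], [0.2, 0.0011, 0.0025, 0.077, 0.002]]]';python3 -c "
from h import *
totool([.5237,.0037,.0819],-.079)"
```

```text
time: 49.48
eef_pos: [0.5243, 0.0022, 0.0826]
tool_rot: [0.0, 0.735, 0.678, 0.0]
contact_force: [1.2, 1.4, -2.2]
finger_gap: 0.472
grasp_force: 35.0
tool shift [ 0.0014 -0.0007  0.0007] turn -0.0021830216512332967 y-axis yaw -0.0812 q6 0.038 F [ 1.2  1.4 -2.2] t 49.475
```

Set down, release, retreat upward, then view from a height.

```bash
python3 steer.py '[[[0.2, 0.001, -0.0005, 0.001, -0.001], [0.2, 0.001, -0.0005, 0.0015, -0.001], [0.5, 0.001, -0.0005, 0.001, -0.001], [0.65, 0.001, -0.0005, 0.001, -0.001], [0.65, 0.001, -0.0005, 0.001, -0.001], [0.65, 0, 0, -0.03, 0], [0.65, 0, 0, -0.08, 0], [0.65, 0, 0, -0.14, 0], [0.65, 0, 0, -0.2, 0], [0.65, 0, 0, -0.25, 0]]]'; python3 -c "
from h import *
totool([.46,-.12,.37],-np.pi/2)"
```

```text
time: 50.72
eef_pos: [0.5242, 0.0024, 0.335]
tool_rot: [0.001, 0.735, 0.678, 0.001]
contact_force: [0.9, 0.6, 0.2]
finger_gap: 0.65
grasp_force: 0.0
tool shift [-0.1271 -0.0541 -0.0351] turn 1.4898170831493074 y-axis yaw -0.081 q6 0.038 F [0.9 0.6 0.2] t 50.725
```

```bash
python3 steer.py '[[[0.65, -0.127, -0.054, -0.035, 1.49], [0.65, -0.127, -0.054, -0.035, 1.49], [0.65, -0.127, -0.054, -0.035, 1.49], [0.65, -0.127, -0.054, -0.035, 1.49], [0.65, -0.127, -0.054, -0.035, 1.49], [0.65, -0.127, -0.054, -0.035, 1.49], [0.65, -0.127, -0.054, -0.035, 1.49], [0.65, -0.127, -0.054, -0.035, 1.49], [0.65, -0.127, -0.054, -0.035, 1.49]]]'; python3 - <<'E'
from m3 import *
for i in range(4): ctrl.read_camera('top')
a,po=shot('wrist','w19'); b=ctrl.read_camera('scene'); cv2.imwrite('pics/s19.png',b)
cv2.imwrite('pics/end.png',np.hstack([cv2.resize(a[20:270,100:470],(560,378)),cv2.resize(b[170:310,125:320],(240,172),interpolation=cv2.INTER_CUBIC)[:378].copy() if 0 else cv2.copyMakeBorder(cv2.resize(b[170:310,125:320],(240,172)),0,206,0,0,0)]))
x=salt('w19',np.array([.517,-.079,.074]))
s,h,o=win(a,np.array([.503,-.259,.068]),po,50); g=cv2.medianBlur(cv2.cvtColor(s,cv2.COLOR_BGR2GRAY),3)
c=cv2.HoughCircles(g,cv2.HOUGH_GRADIENT,1,40,param1=120,param2=18,minRadius=15,maxRadius=34); print("dabba",plane("wrist",c[0][0][:2]+o,.068,po)*1000,c[0][0])
s,h,o=win(a,np.array([.510,-.167,.092]),po,50); m=((h[...,2]>170)&(h[...,1]<40)).astype(np.uint8); k=big(cv2.morphologyEx(m,cv2.MORPH_CLOSE,np.ones((9,9))),o); print("tin",cv2.minAreaRect((plane("wrist",k,.092,po)[:,:2]*1000).astype(np.float32)))
s,h,o=win(a,np.array([.5237,.0027,.105]),po,45); m=((h[...,2]<110)).astype(np.uint8); k=big(cv2.morphologyEx(m,cv2.MORPH_OPEN,np.ones((7,7))),o); print("grinder",cv2.minAreaRect((plane("wrist",k,.092,po)[:,:2]*1000).astype(np.float32)))
E
```

```text
time: 51.85
eef_pos: [0.4599, -0.1199, 0.3671]
tool_rot: [-0.0, 1.0, 0.001, -0.0]
contact_force: [-0.0, -0.1, 0.8]
finger_gap: 0.65
grasp_force: 0.0
w19 salt rect [516.3 -77.9] [58.8 57.8] 85.5 knob [247.5312 125.625 ] [[516.0171 -78.1567  66.    ]]
dabba [[ 496.0539 -243.1474   68.    ]] [39.5 55.5 33.4]
tin ((511.90142822265625, -167.56478881835938), (127.68628692626953, 128.4066619873047), 0.965905487537384)
grinder ((523.7091064453125, -3.8663406372070312), (63.9444465637207, 39.643184661865234), 87.67599487304688)
```

View pics/end.png

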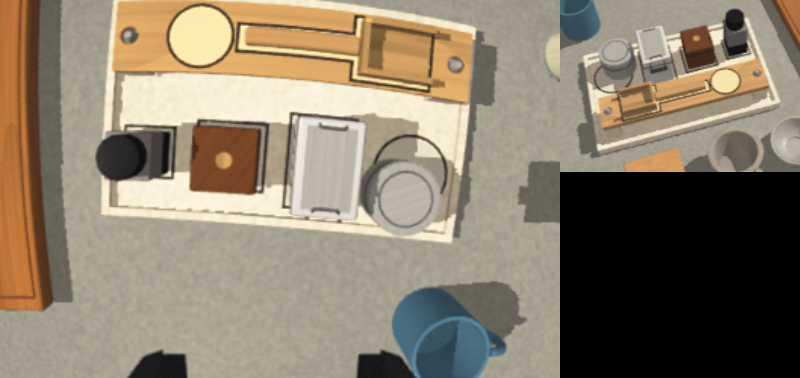

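```bash
python3 - <<'E'
from m3 import *
a,po=load('w19'); g=cv2.medianBlur(cv2.cvtColor(a,cv2.COLOR_BGR2GRAY),3)[100:205,315:425]
g=cv2.resize(g,None,fx=3,fy=3,interpolation=cv2.INTER_CUBIC)
for p2 in(40,30,22):
    c=cv2.HoughCircles(g,cv2.HOUGH_GRADIENT,1,10,param1=100,param2=p2,minRadius=50,maxRadius=90)
    if c is not None:
        for q in c[0][:4]:
            p=(q[:2]+.5)/3-.5+[315,100]; X=plane("wrist",p,.068,po)[0]; t=np.radians(-4.5); d=X[:2]-[.5614,-.1349]; print(p2,p,q[2]/3,X*1000,"tray",(np.array([[np.cos(t),np.sin(t)],[-np.sin(t),np.cos(t)]])@d*1000).round(1))
totool([.49,-.245,.30],-.079)
E
```

```text
40 [367.5    151.1667] 18.866667 [ 484.0268 -239.5157   68.    ] tray [ -68.9 -110.4]
30 [367.5    151.1667] 18.866667 [ 484.0268 -239.5157   68.    ] tray [ -68.9 -110.4]
30 [369.8333 134.1667] 25.633333 [ 507.3712 -241.6514   68.    ] tray [ -45.5 -110.7]
30 [364.5    152.8333] 22.033333 [ 481.5985 -235.3869   68.    ] tray [ -71.7 -106.4]
30 [367.1667 147.1667] 27.966667 [ 489.4937 -238.751    68.    ] tray [ -63.5 -109.2]
22 [367.5    151.1667] 18.866667 [ 484.0268 -239.5157   68.    ] tray [ -68.9 -110.4]
22 [370.1667 133.5   ] 25.233332 [ 508.2982 -242.0805   68.    ] tray [ -44.5 -111. ]
22 [369.5    137.1667] 26.5 [ 503.2698 -241.3714   68.    ] tray [ -49.6 -110.7]
22 [360.8333 149.5   ] 25.333334 [ 485.9982 -229.984    68.    ] tray [ -67.7 -100.7]
tool shift [0.03   0.1251 0.0673] turn -1.4907504513231595 y-axis yaw -1.5698 q6 1.262 F [-0.6 -0.4 -0.3] t 52.15
```

```bash
python3 -c "
from h import *
totool([.484,-.2395,.13],-.079)"; python3 steer.py '[[[0.9, 0.024, 0.1195, 0.03, -1.4907], [0.9, 0.024, 0.1195, 0.05, -1.4907], [0.9, 0.024, 0.1195, 0.07, -1.4907], [0.9, 0.024, 0.1195, 0.1, -1.4907], [0.9, 0.024, 0.1195, 0.14, -1.4907], [0.9, 0.024, 0.1195, 0.19, -1.4907], [0.9, 0.024, 0.1195, 0.2, -1.4907], [0.9, 0.024, 0.1195, 0.2, -1.4907], [0.9, 0.024, 0.1195, 0.2, -1.4907], [0.9, 0.024, 0.1195, 0.2, -1.4907]]]'; python3 - <<'E'
from m3 import *
ctrl.read_camera('top');a,po=shot('wrist','w20'); x,y=pix("wrist",np.array([.484,-.2395,.068]),po)[0].astype(int); print(x,y)
g=cv2.medianBlur(cv2.cvtColor(a,cv2.COLOR_BGR2GRAY),3)[y-60:y+60,x-70:x+70]
g=cv2.resize(g,None,fx=3,fy=3,interpolation=cv2.INTER_CUBIC)
c=cv2.HoughCircles(g,cv2.HOUGH_GRADIENT,1,10,param1=100,param2=25,minRadius=60,maxRadius=130)
if c is not None:
    for q in c[0][:4]: print(q[2]/3,plane("wrist",(q[:2]+.5)/3-.5+[x-70,y-60],.068,po)*1000)
totool([.484,-.2395,.058],-.079)
E
```

```text
tool shift [0.024  0.1196 0.2373] turn -1.4907504513231595 y-axis yaw -1.5698 q6 1.262 F [-0.6 -0.4 -0.3] t 52.15
time: 53.4
eef_pos: [0.4842, -0.2396, 0.1676]
tool_rot: [0.0, 0.736, 0.677, 0.0]
contact_force: [-0.4, -0.3, 0.2]
finger_gap: 0.9
grasp_force: 0.0
278 216
37.166668 [[ 502.6371 -238.6072   68.    ]]
35.100002 [[ 484.2806 -237.6064   68.    ]]
32.666668 [[ 484.2216 -241.2993   68.    ]]
28.933334 [[ 481.8967 -239.2535   68.    ]]
tool shift [ 0.0001 -0.0003  0.1098] turn -0.0029979150502026375 y-axis yaw -0.082 q6 -0.424 F [ 0.6  0.3 -0.1] t 53.5
```

```bash
python3 steer.py '[[[0.9, 0, 0, 0.05, 0.003], [0.9, 0, 0, 0.08, 0.003], [0.9, 0, 0, 0.1, 0.003], [0.9, 0, 0, 0.11, 0.003], [0.9, 0, 0, 0.11, 0.003], [0.9, 0, 0, 0.11, 0.003], [0.5, 0, 0, 0.11, 0.003], [0.5, 0, 0, 0.11, 0.003], [0.5, 0, 0, 0.11, 0.003], [0.5, 0, 0, 0.11, 0.003], [0.5, 0, 0, 0.11, 0.003]]]' 40; python3 steer.py '[[[0.5, 0, 0, -0.02, 0], [0.5, 0, 0, -0.04, 0], [0.5, 0, 0, -0.04, 0], [0.5, -0.018, 0.0205, -0.04, 0], [0.5, -0.018, 0.0205, -0.04, 0], [0.5, -0.018, 0.0205, -0.04, 0]]]'; python3 -c "
from h import *
ctrl.read_camera('top');ctrl.read_camera('top');totool([.503,-.259,.058],-.079)"
```

```text
time: 54.88
eef_pos: [0.4844, -0.2398, 0.0583]
tool_rot: [0.001, 0.736, 0.677, 0.0]
contact_force: [-1.5, 0.1, 5.3]
finger_gap: 0.762
grasp_force: 40.0
time: 55.62
eef_pos: [0.5016, -0.2582, 0.0957]
tool_rot: [-0.002, 0.736, 0.677, -0.0]
contact_force: [-0.5, 0.0, -3.8]
finger_gap: 0.763
grasp_force: 40.0
tool shift [-0.0007  0.0014  0.0381] turn -0.00422129906527835 y-axis yaw -0.0832 q6 -0.436 F [ 0.   0.1 -3.4] t 55.725
```

```bash
python3 steer.py '[[[0.5, -0.0007, 0.0008, 0.015, 0], [0.5, -0.0007, 0.0008, 0.027, 0], [0.5, -0.0007, 0.0008, 0.033, 0], [0.5, -0.0007, 0.0008, 0.036, 0], [0.5, -0.0007, 0.0008, 0.038, 0], [0.5, -0.0007, 0.0008, 0.0395, 0], [0.5, -0.0007, 0.0008, 0.0395, 0]]]'; python3 steer.py '[[[0.8, 0, 0, 0, 0], [0.9, 0, 0, 0, 0], [0.9, 0, 0, 0, 0], [0.9, 0, 0, -0.03, 0], [0.9, 0, 0, -0.08, 0], [0.9, 0, 0, -0.14, 0], [0.9, 0, 0, -0.2, 0], [0.9, 0, 0, -0.26, 0], [0.9, 0, 0, -0.3, 0]]]'; python3 -c "
from h import *
totool([.47,-.14,.37],-np.pi/2)"
```

```text
time: 56.6
eef_pos: [0.5039, -0.26, 0.0584]
tool_rot: [0.0, 0.736, 0.677, 0.0]
contact_force: [-0.1, -0.0, -1.2]
finger_gap: 0.763
grasp_force: 40.0
time: 57.72
eef_pos: [0.5042, -0.2602, 0.3619]
tool_rot: [0.002, 0.736, 0.677, 0.001]
contact_force: [0.3, -0.0, -0.3]
finger_gap: 0.902
grasp_force: 0.0
tool shift [ 0.1169 -0.0441 -0.0085] turn 1.4874735268918131 y-axis yaw -0.0833 q6 -0.437 F [ 0.3 -0.  -0.3] t 57.725
```

```bash
python3 steer.py '[[[0.9, 0.117, -0.044, 0, 1.4875], [0.9, 0.117, -0.044, 0, 1.4875], [0.9, 0.117, -0.044, 0, 1.4875], [0.9, 0.117, -0.044, 0, 1.4875], [0.9, 0.117, -0.044, 0, 1.4875], [0.9, 0.117, -0.044, 0, 1.4875], [0.9, 0.117, -0.044, 0, 1.4875], [0.9, 0.117, -0.044, 0, 1.4875], [0.9, 0.117, -0.044, 0, 1.4875]]]'; cat > fin.py <<'E'
from m3 import *
for i in range(3): ctrl.read_camera('top')
a,po=shot('wrist','w21')
def circ(X,z,r0,r1,w=50):
    x,y=pix("wrist",np.array(X),po)[0].astype(int); g=cv2.resize(cv2.medianBlur(cv2.cvtColor(a,cv2.COLOR_BGR2GRAY),3)[y-w:y+w,x-w:x+w],None,fx=3,fy=3,interpolation=cv2.INTER_CUBIC)
    c=cv2.HoughCircles(g,cv2.HOUGH_GRADIENT,1,10,param1=100,param2=25,minRadius=r0*3,maxRadius=r1*3)
    for q in ([] if c is None else c[0][:3]): print("  r",q[2]/3,(plane("wrist",(q[:2]+.5)/3-.5+[x-w,y-w],z,po)*1000)[0].round(1))
print("dabba"); circ([.503,-.259,.068],.068,15,30)
print("grinder head"); circ([.5237,.0027,.12],.12,12,24)
salt('w21',np.array([.517,-.079,.074]))
s,h,o=win(a,np.array([.510,-.167,.092]),po,50); b=cv2.cvtColor(s,cv2.COLOR_BGR2LAB).astype(int)
m=((b[...,0]>150)&(b[...,2]<134)).astype(np.uint8); k=big(cv2.morphologyEx(cv2.morphologyEx(m,cv2.MORPH_OPEN,np.ones((3,3))),cv2.MORPH_CLOSE,np.ones((9,9))),o); print("tin",cv2.minAreaRect((plane("wrist",k,.092,po)[:,:2]*1000).astype(np.float32)), b[50,50],b[20,50],b[50,5])
for k in outlines(a,60,500,20,150):
    W=plane("wrist",k,.064,po)[:,:2]*1000; r=cv2.minAreaRect(W.astype(np.float32)); print("step outline",np.round(r[0],1),np.round(r[1],1),round(r[2],1))
E
python3 fin.py
```

```text
time: 58.85
eef_pos: [0.4694, -0.1396, 0.3579]
tool_rot: [0.0, 1.0, 0.001, 0.0]
contact_force: [-0.3, -0.1, -0.4]
finger_gap: 0.898
grasp_force: 0.0
dabba
  r 26.5 [ 508.8 -245.4   68. ]
  r 17.133333 [ 504.  -260.3   68. ]
  r 24.666666 [ 509.  -249.9   68. ]
grinder head
  r 16.699999 [526.1  -3.4 120. ]
w21 salt rect [516.2 -78.9] [61.  58.4] 85.9 knob [231.5    133.9333] [[515.6051 -77.6755  66.    ]]
tin ((516.2841796875, -146.39541625976562), (12.124578475952148, 68.65501403808594), 85.66403198242188) [193 127 135] [233 129 132] [ 57 133 138]
step outline [628.3 -57.9] [55.3 54.5] 86.9
```

```bash
python3 steer.py '[[[0.9, -0.025, -0.143, 0, 0], [0.9, -0.025, -0.143, 0, 0], [0.9, -0.025, -0.143, 0, 0], [0.9, -0.025, -0.143, 0, 0], [0.9, -0.025, -0.143, 0, 0]]]'; python3 - <<'E'
from m3 import *
for i in range(3): ctrl.read_camera('top')
a,po=shot('wrist','w22'); 
s,h,o=win(a,np.array([.5237,.0027,.11]),po,36); print(o,po[0])
v=h[...,2]; print(v[::4,::3].tolist())
for t in(70,100,130):
    m=(v<t).astype(np.uint8); k=big(cv2.morphologyEx(m,cv2.MORPH_OPEN,np.ones((9,9))),o)
    for z in (.012,.092): print(t,z,cv2.minAreaRect((plane("wrist",k,z,po)[:,:2]*1000).astype(np.float32)))
E
```

```text
time: 59.68
eef_pos: [0.4447, 0.0029, 0.3579]
tool_rot: [0.0, 1.0, 0.0, 0.0]
contact_force: [0.1, 0.3, -0.1]
finger_gap: 0.902
grasp_force: 0.0
[242  72] [0.4447 0.0025 0.3577]
[[174, 168, 171, 247, 248, 159, 185, 249, 247, 246, 245, 248, 248, 244, 247, 249, 249, 243, 244, 245, 249, 248, 246, 246], [175, 178, 167, 249, 250, 160, 195, 244, 245, 245, 248, 249, 246, 244, 249, 247, 243, 248, 247, 246, 246, 248, 249, 245], [173, 173, 191, 248, 238, 169, 209, 243, 247, 246, 246, 247, 246, 245, 247, 245, 248, 248, 247, 244, 248, 248, 249, 248], [172, 172, 210, 250, 220, 161, 250, 247, 245, 244, 247, 245, 248, 248, 246, 247, 250, 247, 248, 248, 248, 245, 246, 248], [174, 169, 229, 248, 183, 168, 250, 226, 225, 241, 248, 248, 252, 251, 250, 249, 249, 248, 248, 247, 249, 250, 252, 248], [174, 171, 246, 249, 166, 168, 250, 75, 158, 156, 157, 142, 78, 50, 106, 125, 93, 61, 57, 91, 180, 167, 173, 173], [173, 180, 248, 250, 168, 166, 249, 106, 157, 76, 38, 41, 44, 39, 38, 37, 41, 98, 97, 104, 174, 172, 171, 169], [167, 174, 246, 247, 176, 178, 254, 136, 59, 38, 38, 40, 39, 36, 33, 35, 37, 32, 101,
[... 1151 characters left out ...]
249, 247, 247, 249, 249, 251, 250]]
70 0.012 ((523.7948608398438, 0.37920188903808594), (44.688697814941406, 43.88159942626953), 89.93894958496094)
70 0.092 ((523.8838500976562, 0.6026611328125), (37.16513442993164, 36.493900299072266), 89.939208984375)
100 0.012 ((523.0685424804688, 0.36505126953125), (47.598167419433594, 45.35905075073242), 89.98081970214844)
100 0.092 ((523.2799072265625, 0.5908737182617188), (39.58475875854492, 37.72260284423828), 89.98091125488281)
130 0.012 ((523.7979736328125, -0.30755615234375), (49.77592468261719, 49.01372146606445), 0.15182238817214966)
130 0.092 ((523.8864135742188, 0.03148841857910156), (41.39588165283203, 40.76200485229492), 0.15188592672348022)
```

```bash
python3 -c "
from plant import ctrl
print(ctrl.finish_job())"
```

```text
the job is handed in; nothing more can be done
None
```

The tray is made up and handed in: the step is down flush on both pins, and the scoop, tin, dabba, salt box and grinder are in their outlines (the grinder about 2 mm off centre, inside its 6 mm margin). The dabba was knocked aside and put back. The cumin jar was not out, so its circle is empty. I did not measure the tin again after release.

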